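# Set up the needle seeder for the pink-tagged seed

### The job

Set the seeder up for the next sowing: lay the white seed tray with the pink tag gently on the seeder's sloping cradle, centred and lying flat with its long lower side against both stop pins, without bumping the needles above; and, pressing lightly with one fingertip, roll the knurled vibration wheel on the sloping panel up, click by click, until the red pointer stands at the green mark. Leave everything else on the bench as it stands.

Things in the scene. Friction and masses are not known exactly. Their poses are not given: they have to be found in the camera images.
- tray_pink: The wanted seed tray: white open trough 180 mm long (its x), 56 wide (its y), 26 high, 3 mm walls, 0.08 to 0.17 kg; a pink tag 22 x 44 x 3 mm sticks out level with the rim at its -x end. Origin: centre of its underside, z up. It starts flat on the rubber mat beside the other two trays, centres 95 to 145 mm apart, all roughly parallel.
- cradle: Tray cradle of the seeder: a flat aluminium deck 150 mm along its y and 40 mm along its x (narrower than the tray), sloping 0.5 rad down towards the machine's front. Origin: centre of the deck's top face, 105 mm above the bench; x up the slope, y left, z out of the deck. Lying against both stop pins, the tray (long side along y, either end left) has its origin at x = 0.
- stop_left (a point): Left stop pin of the cradle at the deck's plane: a round steel pin 10 mm thick standing 16 mm out of the deck, axis at x = -33 mm, y = +55 mm in the cradle's frame. Between the two pins a finger has room, above the deck's plane. Axes as cradle.
- stop_right (a point): Right stop pin of the cradle, like the left one, axis at x = -33 mm, y = -55 mm in the cradle's frame. Axes as cradle.
- needle_bar: Aluminium bar with eight fine needles pointing down, parked above and behind the cradle between two green side plates. Bar 34 mm deep, 263 mm long (its y), 36 mm high; origin at its centre, 237 mm above the bench and 49 mm farther back than the cradle's; needle points 60 mm below the origin. Delicate. With the tool square to the cradle's deck the gripper has room below it.
- panel: Sloping control panel, right front of the seeder, 115 x 115 mm, tilted 0.6 rad from level towards the front. Origin: on its face, at the middle of the vibration wheel; x up the slope, y left, z out of the face. Low black cheeks 6 mm high flank the wheel, 9 to 16 mm either side, x = -31 to +31 mm. At y = -36 mm a red button and a small toggle, up to 17 mm proud.
- vib_wheel (a joint): Angle of the vibration wheel, rad: 0 at the lowest setting, growing as its exposed edge is rolled up the slope. Detents click every 0.349 rad (11.9 mm at the rim) from 0 to 2.793; let go, it settles in the nearest click. The green mark is click 6, 2.094 rad. It starts at click 0 to 3. Rolling over a click takes about 2 N at the rim; an 8 N press of a fingertip drives it by friction.
- wheel_crest (a point): Highest point of the vibration wheel's rim (fixed, does not turn); axes as panel. The wheel is a black knurled disc 68 mm in diameter and 14 mm wide; its axis, parallel to y, lies 34 mm below this point, 19 mm under the panel's face, so that the crest stands 15 mm out of it.
- green_mark (a point): Middle of the broad green mark on the white scale left of the wheel, on the panel's face; axes as panel. It is the seventh of nine ticks 8 mm apart along x; the first, lowest, is 48 mm down the slope from it and means click 0. A red pointer bar on the scale moves one tick up the slope per click.
- seeder: Bench needle seeder, fixed. Origin on the bench; x away from its front, y to its left. Base plate from x = -110 to +250, y = -200 to +200 mm. Control box: y = -200 to -85, x = -103 to +100, flat top 117 mm high. Green side plates at y = -75 and +196, x = 4 to 105, 268 mm high. Cradle's origin at (-20, 65) mm. It stands elsewhere and up to 0.2 rad askew each time.
- mat: Fixed rubber mat under the three seed trays, 250 x 360 x 4 mm. Origin: centre of its underside.
- tray_yellow: Seed tray like the pink one (180 x 56 x 26 mm) with a yellow tag. Not wanted now. Origin: centre of its underside.
- tray_blue: Seed tray like the pink one (180 x 56 x 26 mm) with a blue tag. Not wanted now. Origin: centre of its underside.
- seed_jar: Small amber seed jar with a green cap, 52 mm across, 70 mm tall, standing on the flat top of the seeder's control box, behind the sloping panel. Origin: centre of its underside.
- big_jar: Large amber seed jar with an orange cap, 72 mm across, 110 mm tall, beyond the mat. Origin: centre of its underside.
- drench_bottle: White bottle with a red cap, 68 mm across, 190 mm tall, left of the mat. Origin: centre of its underside.
- scoop: White seed scoop, pan 100 x 70 x 22 mm with a 70 mm round handle, lying on the bench in front of the seeder. Origin: centre of the pan's underside.
- spatula: Seed spatula, 190 mm long, lying on the bench in front of the control box. Origin: under its middle.
- label_pot: Blue cup with plant labels, 66 mm across, about 135 mm tall over the labels, standing on the bench just right of the control box. Origin: centre of its underside.

How it is judged:
By the outcome, as a careful person would: the job done as asked, in the order asked, and still so for the second after the job is handed in, with the robot touching nothing.
It also fails if it takes over 51 s, if anything falls off the work surface, if the arm or the gripper's body presses on something with over 40 N, if the wrist force passes 120 N, or if a joint passes its speed limit or range.

### The arm

A 6-joint arm with a two-finger parallel gripper is mounted at the origin on the work surface. World frame = base frame: x ahead of the robot, y to its left, z up, the work surface at z = 0. Lengths are in m, angles in degrees, forces in N, time in s.
With the tool pointing down it reaches from about 0.4 to 0.825 m from the base axis. Payload 7 kg.
Tool frame: the origin (TCP) lies midway between the tips of the shut fingers; the grasp point (between the pads) lies r.grip_depth behind it (r.grip_depth is the distance from the TCP to the grasp point, in m); z points along the fingers, y is the line along which they close (so a half turn about z gives the same grasp; the last joint's range is limited). The gripper opens to 88 mm and grips with 3 to 60 N. Pads are 19 mm wide; open, the fingers measure 130 mm over their backs; the gripper's body (78 mm by 193 mm) begins 47 mm behind the grasp point.
Start: joints at [-57.061, 20.546, 0.682, 0, -70.136, -16.507], TCP at [0.191, -0.647, 0.227] pointing down, gripper open.
Joint ranges: [-176.03, 176.03], [-82.01, 121.73], [-58.28, 71.71], [-173.87, 95.51], [-174.79, -0.11], [-173.66, 173.66]. Speed limits (degrees/s): [136.94, 136.94, 172.46, 180, 180, 180].

### API

Orientations are given as [roll, pitch, yaw] about the fixed x, y, z axes, in that order (R = Rz(yaw) Ry(pitch) Rx(roll)).
In Python, from plant import r gives the robot as it stands.
- The arm moves only by the shell command python3 drive.py 'ROWS' [OPENING] [FORCE]. ROWS is a JSON list of rows, 1 to 12 of them, each of 6 numbers: dx, dy, dz in m, then a rotation vector rx, ry, rz in degrees; each row is the pose to reach, as a shift and turn from the pose commanded when the command began, along the tool's axes at that moment; what a row does not reach only later rows make up. A row lasts 1/12 s, in which the tool goes at most 0.0417 m and 7.16 degrees, less where a joint would pass 70% of its speed; a pose out of reach is approached as far as the arm can. OPENING is the finger opening in m, set as the command begins (- or left out keeps the last). The fingers move at their own pace and stop on an object; FORCE is the grip in N (left out, the last holds). Time passes only in rows, so rows that do not move let the fingers close. It prints the time, the measured TCP pose, the force, the opening and the grip force at its end.
- r.get_state(): the state, without advancing time (a new reading comes with each control period).
- r.capture(name): name is "scene" or "top"; returns a dict with "frame" (420x560x3 uint8, red, green, blue), "z_map" (420x560 float32, m along the optical axis (not along the pixel's ray), 0 where there is no reading), "fx", "fy", "cx", "cy" (pixels), "cam_to_world" (4x4, takes a point from camera to world coordinates). Camera axes: x right, y down, z forward; pixel columns grow to the right and rows downward; lengths in m; the calibration is good to about 2 mm. A picture is of the moment at which its call begins.
- r.close_job(): hands the job in; it is judged then, once.
The state is a dict: "time_s": time; "joints": joint angles; "qd": joint speeds; "joint_torque": joint torques, N m; "tcp_pos": TCP position; "eef_rot": TCP orientation; "contact_force": force on the tool from outside, world axes, zero at the start; "moment": the same for the moment, N m; "gripper_width": finger opening in m; "gripper_force": force on a finger pad.
Only numpy, scipy, OpenCV 4.12 (cv2) and the standard library are available. Lean on these libraries where they do the work, as an engineer would, in place of code of your own. Each camera call takes 0.05 s, during which the arm holds its last target. There are 200 camera calls.

## Working session

There is one attempt and no reset: what is moved stays moved. The work goes in short steps, Python scripts to look and compute and a shell command to move; the robot and the scene stay as the last step left them, time stands still between calls to the robot, and variables do not carry over. Pictures are saved under pics/ and viewed, at most 10 in all, crops included, and the job is handed in when it is done.

```bash
ls; mkdir -p pics; python3 - <<'E'
from plant import r
import cv2,numpy as np,pickle
d={}
for n in("scene","top"):
    c=r.capture(n);d[n]=c
    cv2.imwrite(f"pics/{n}0.png",cv2.cvtColor(c["frame"],cv2.COLOR_RGB2BGR))
    print(n,c["fx"],c["fy"],c["cx"],c["cy"],np.round(c["cam_to_world"],3).tolist())
pickle.dump(d,open("c0.pkl","wb"))
print(r.get_state(),r.grip_depth)
E
```

```text
drive.py
pics
plant.py
scene 494.5549290936852 494.5549290936852 277.36180077930834 214.2100952277882 [[0.489, 0.723, -0.489, 1.345], [0.872, -0.399, 0.282, -0.387], [0.009, -0.564, -0.825, 1.418], [0.0, 0.0, 0.0, 1.0]]
top 442.1613781132039 442.1613781132039 277.74921113964353 205.52333546809908 [[-0.012, -0.997, 0.075, 0.478], [-1.0, 0.011, -0.015, 0.076], [0.014, -0.075, -0.997, 1.607], [0.0, 0.0, 0.0, 1.0]]
{'time_s': 0.1, 'joints': array([-5.70625696e+01,  2.05878782e+01,  6.40195311e-01, -1.79857096e-02,
       -7.01368167e+01, -1.65042671e+01]), 'qd': array([ 0.00599321, -0.09689903,  0.04331672,  0.08754754,  0.04025648,
       -0.09411791]), 'joint_torque': array([-1.51527587e-03, -5.84163880e+01,  2.93750328e+01,  7.01551124e+00,
        1.01531067e-02, -7.89420778e-05]), 'tcp_pos': array([ 0.19077914, -0.64702561,  0.22571833]), 'eef_rot': array([ 1.79914178e+02, -7.79539929e-03, -1.63572954e+02]), 'contact_force': array([ 0.32083155, -0.12908721, -0.61816571]), 'moment': array([-0.01030455,  0.03635718,  0.0077989 ]), 'gripper_force': 0.0, 'gripper_width': 0.0878802673770621} 0.0188
```

View pics/scene0.png

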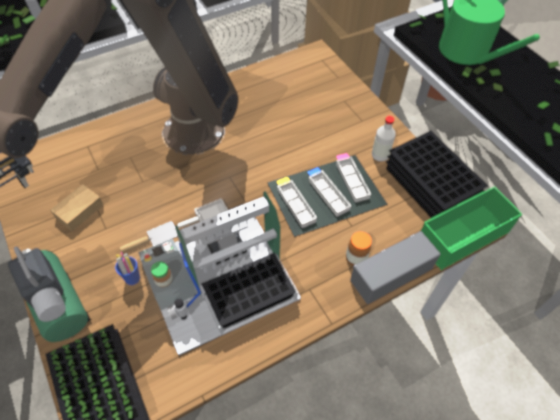

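View pics/top0.png

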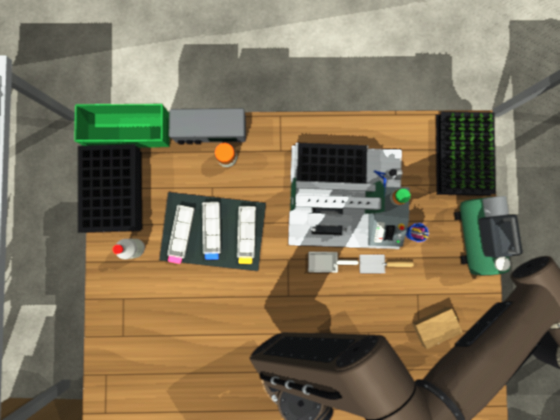

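The scene view shows the mat at about (325,195) with the yellow, blue and pink trays; the pink tag is at (344,158). The seeder is at about (225,265). In the top view the pink tray is at (181,232) with its tag at (176,259). The seeder spans (290–408, 145–248) and the panel is near (388,233).

```bash
cat > h.py <<'E'
import numpy as np,cv2,pickle
def ray(c,u,v):
    M=c["cam_to_world"];d=M[:3,:3]@np.array([(u-c["cx"])/c["fx"],(v-c["cy"])/c["fy"],1]);return M[:3,3],d
def plane(c,u,v,z):
    o,d=ray(c,u,v);return o+d*(z-o[2])/d[2]
def cloud(c):
    z=c["z_map"];v,u=np.indices(z.shape);P=np.stack([(u-c["cx"])/c["fx"]*z,(v-c["cy"])/c["fy"]*z,z],-1)
    M=c["cam_to_world"];return P@M[:3,:3].T+M[:3,3]
def save(c,n,box,k):
    u0,u1,v0,v1=box;return cv2.imwrite(f"pics/{n}.png",cv2.resize(cv2.cvtColor(c["frame"],cv2.COLOR_RGB2BGR)[v0:v1,u0:u1],None,fx=k,fy=k,interpolation=cv2.INTER_CUBIC))
E
python3 - <<'E'
from h import *
d=pickle.load(open("c0.pkl","rb"));c=d["top"]
save(c,"seed_top",(280,425,140,255),5.5)
save(d["scene"],"seed_sc",(130,300,190,330),4.2)
# trays
hsv=cv2.cvtColor(c["frame"],cv2.COLOR_RGB2HSV);P=cloud(c)
for n in d:
    c=d[n];hsv=cv2.cvtColor(c["frame"],cv2.COLOR_RGB2HSV);P=cloud(c)
    box=np.zeros(hsv.shape[:2],bool)
    if n=="top": box[190:275,160:268]=1
    else: box[140:240,262:385]=1
    w=((hsv[...,2]>140)&(hsv[...,1]<45)&box).astype(np.uint8)
    for k,m in(("white",w),("pink",((hsv[...,0]>145)&(hsv[...,0]<178)&(hsv[...,1]>70)&box).astype(np.uint8))):
        cs,_=cv2.findContours(m,cv2.RETR_EXTERNAL,cv2.CHAIN_APPROX_NONE)
        for q in cs:
            if cv2.contourArea(q)<15: continue
            W=np.array([plane(c,u,v,.030)[:2] for u,v in q[:,0]],np.float32)
            (cx,cy),(a,b),t=cv2.minAreaRect(W)
            M=cv2.moments(q);uu=M["m10"]/M["m00"];vv=M["m01"]/M["m00"]
            print(n,k,"px",round(uu),round(vv),"centre",round(cx,4),round(cy,4),"size",round(a,3),round(b,3),"ang",round(t,1),"cen@30",plane(c,uu,vv,.03)[:2].round(4),"depth P",P[int(vv),int(uu)].round(3))
E
```

```text
scene white px 267 234 centre 0.5769 0.0218 size 0.04 0.039 ang 61.8 cen@30 [0.5761 0.0189] depth P [ 0.656 -0.024  0.174]
scene white px 264 203 centre 0.4574 0.0752 size 0.021 0.051 ang 61.8 cen@30 [0.459  0.0719] depth P [ 0.601 -0.003  0.256]
scene white px 297 203 centre 0.508 0.1715 size 0.066 0.194 ang 88.8 cen@30 [0.5141 0.1709] depth P [0.496 0.182 0.005]
scene white px 330 192 centre 0.525 0.2951 size 0.189 0.068 ang 0.9 cen@30 [0.5298 0.2949] depth P [0.514 0.305 0.005]
scene white px 353 178 centre 0.5135 0.4035 size 0.067 0.192 ang 78.6 cen@30 [0.5184 0.4023] depth P [0.502 0.416 0.005]
scene white px 379 150 centre 0.4497 0.5623 size 0.041 0.102 ang 53.8 cen@30 [0.4513 0.5631] depth P [0.466 0.542 0.059]
scene pink px 342 156 centre 0.4084 0.4252 size 0.046 0.018 ang 78.9 cen@30 [0.4087 0.4254] depth P [0.406 0.423 0.031]
top white px 246 231 centre 0.5057 0.1676 size 0.062 0.181 ang 88.1 cen@30 [0.5068 0.167 ] depth P [0.511 0.172 0.001]
top white px 180 231 centre 0.5093 0.4008 size 0.062 0.184 ang 78.8 cen@30 [0.5099 0.3999] depth P [0.513 0.406 0.007]
top white px 211 227 centre 0.5212 0.2929 size 0.181 0.061 ang 0.0 cen@30 [0.5222 0.2918] depth P [0.523 0.298 0.004]
top pink px 174 259 centre 0.4091 0.4204 size 0.053 0.022 ang 78.0 cen@30 [0.4093 0.4208] depth P [0.411 0.42  0.039]
```

View pics/seed_top.png

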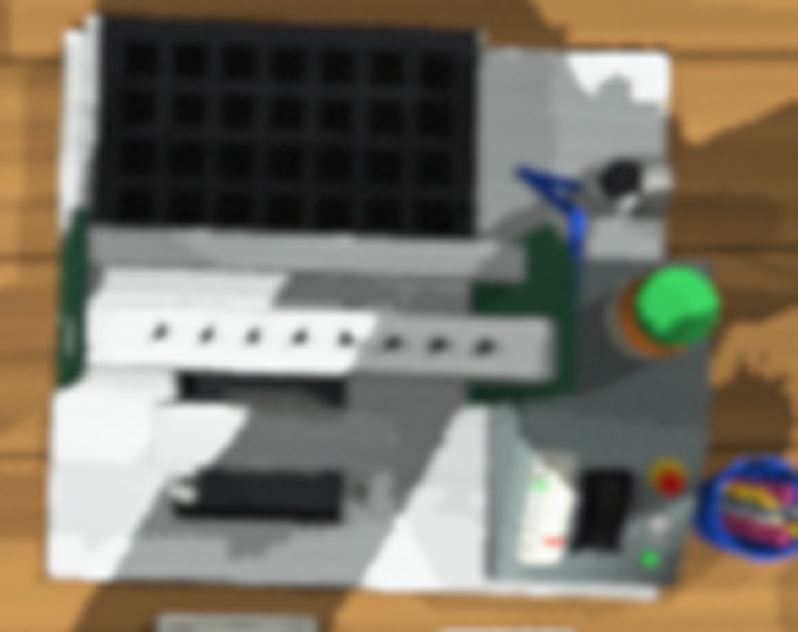

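View pics/seed_sc.png

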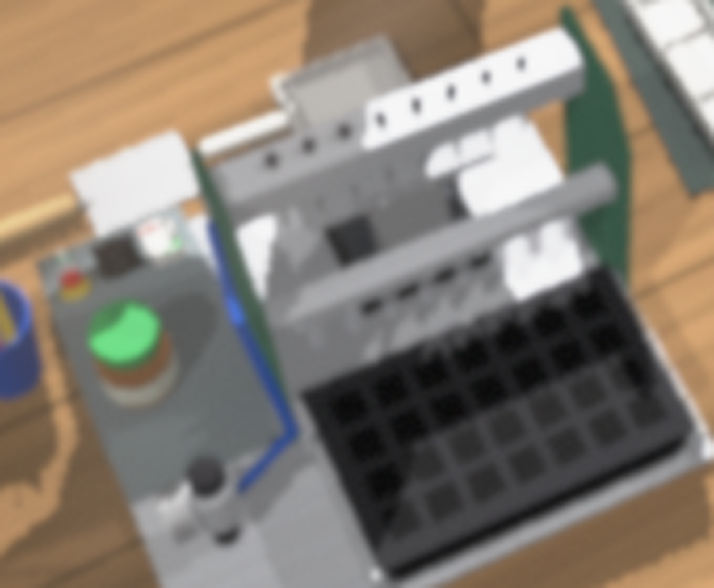

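The top crop shows the needle bar at crop (320,345), and green mark (540,484), red pointer (553,542) and wheel (603,508) on the panel. The stop pins or slots are near crop y 495. The scene crop shows the jar on the box and the bars, and it partly hides the cradle. Next I measure the seeder with depth.

```bash
python3 - <<'E'
from h import *
d=pickle.load(open("c0.pkl","rb"))
for n,b in(("top",(285,415,140,252)),("scene",(130,300,190,330))):
    c=d[n];P=cloud(c);u0,u1,v0,v1=b;Q=P[v0:v1,u0:u1].reshape(-1,3)
    def rect(m,s):
        W=Q[m][:,:2].astype(np.float32);
        if len(W)<8: print(n,s,len(W));return
        (x,y),(a,bb),t=cv2.minAreaRect(W);print(n,s,len(W),"c",round(x,4),round(y,4),"size",round(a,3),round(bb,3),"ang",round(t,2),"medz",np.median(Q[m][:,2]).round(4))
    z=Q[:,2]
    rect((z>.245)&(z<.262),"bar")
    rect((z>.262)&(z<.276),"sideplates")
    rect((z>.108)&(z<.126),"~117")
    rect((z>.002)&(z<.02),"base")
    print(np.histogram(z,np.arange(0,.30,.01))[0])
c=d["top"];P=cloud(c)
# coarse z map of front part in mm
for v in range(200,250,2): print(v,' '.join(f"{int(1000*P[v,u,2]):4d}" for u in range(288,412,4)))
f=c["frame"];hsv=cv2.cvtColor(f,cv2.COLOR_RGB2HSV)
E
```

```text
top bar 946 c 0.6069 -0.1294 size 0.282 0.085 ang 87.26 medz 0.2561
top sideplates 200 c 0.6006 -0.1295 size 0.28 0.074 ang 87.56 medz 0.2675
top ~117 1035 c 0.5955 -0.1929 size 0.213 0.4 ang 3.2 medz 0.1165
top base 4299 c 0.6343 -0.2125 size 0.477 0.408 ang 89.28 medz 0.0129
[1980 2923  431   71   51  267  708 2407  401  335  508  725  239   26
   34   38  118  492  159   72   17   23   56   47   70  842  216   50
    0]
scene bar 1107 c 0.6132 -0.1279 size 0.279 0.084 ang 88.48 medz 0.2547
scene sideplates 187 c 0.6074 -0.1257 size 0.28 0.076 ang 87.08 medz 0.2666
scene ~117 1444 c 0.6124 -0.2019 size 0.419 0.209 ang 89.87 medz 0.1164
scene base 5910 c 0.5379 -0.1745 size 0.601 0.528 ang 61.14 medz 0.0097
[4936 2874  429  235  233  291  814 3572  324  328  488 1119  263  135
  100  137  274  623  243   88   36   56  205  233  247  932  208   24
    0]
200    9  249  258  259  255  262  255  261  259  262  253  256  254  254  251  255  258  256  258  261  256  254  254  253  271  116  146  177  191  189  112
202    0  243  248  252  256  256  252  255  253  252  258  255  258  254 
[... 3041 characters left out ...]
  15   13   26   69   61   65   73   65   74   71   71    1    1
242   11    9   15   18   16   16    6   10   14   11   17   15   15   18   16   13   20   13   24   16   27   66   65   58   62   61   62   61   64    1   -3
244    4   10   18    9   14   16   12   18   18   16   15   16   14   10   14    8   14   16   12   17   33   50   52   56   58   56   62   63   60   -2    1
246    5    0    6   -2   -1    0    0   -5    0    0    3    0    2   16   19   11   20   17   24   14    8    7   18   13   13   12   14   48   49    3   -1
248    1    1    2   -1    4    1    4    5    1    1    7   -1    4   -4    0   -1    2   -4    0   -3   -2    1    1   -2   -2   -4    3   14   -6   -4    9
```

```bash
cat > seeder.py <<'E'
from h import *
d=pickle.load(open("c0.pkl","rb"));c=d["top"];P=cloud(c)
def line(p):
    vx,vy,x,y=cv2.fitLine(np.array(p,np.float32),cv2.DIST_HUBER,0,.01,.01).ravel();a=np.degrees(np.arctan2(vy,vx));return a,x,y
# bar front/back edges via depth
Z=P[...,2]
fr=[];bk=[]
for u in range(300,376):
    rows=[v for v in range(190,215) if Z[v,u]>.24]
    if rows:
        fr.append(plane(c,u,max(rows)+.5,.255)[:2]);bk.append(plane(c,u,min(rows)-.5,.255)[:2])
print("bar front",line(fr),"back",line(bk))
# base front edge and left edge
g=[];
for u in range(292,366):
    rows=[v for v in range(238,250) if Z[v,u]>.0065]
    if rows: g.append(plane(c,u,max(rows)+.5,.0125)[:2])
print("base front",line(g))
l=[]
for v in range(215,244):
    cols=[u for u in range(282,300) if Z[v,u]>.007]
    if cols: l.append(plane(c,min(cols)-.5,v,.0125)[:2])
print("base left",line(l))
# deck
m=np.zeros(Z.shape,bool);m[213:226,306:352]=1;m&=(Z>.085)&(Z<.125)
Q=P[m];A=np.c_[Q[:,:2],np.ones(len(Q))];k=np.linalg.lstsq(A,Q[:,2],rcond=None)[0]
print("deck",len(Q),"slope",np.arctan(np.hypot(*k[:2])),"dir",np.degrees(np.arctan2(k[1],k[0])),"cen",Q.mean(0),cv2.minAreaRect(Q[:,:2].astype(np.float32)))
# bar end columns
v=np.arange(197,204)
for vv in v[::3]:
    pass
# panel plane
m=np.zeros(Z.shape,bool);m[220:243,372:380]=1;m[220:243,380:385]=1
Q=P[m];A=np.c_[Q[:,:2],np.ones(len(Q))];k=np.linalg.lstsq(A,Q[:,2],rcond=None)[0];print("panel",len(Q),np.arctan(np.hypot(*k[:2])),np.degrees(np.arctan2(k[1],k[0])))
hsv=cv2.cvtColor(c["frame"],cv2.COLOR_RGB2HSV).astype(int);H,S,V=[hsv[...,i] for i in range(3)]
def pp(u,v,h=0):
    o,dd=ray(c,u,v);n=np.array([-k[0],-k[1],1]);L=np.linalg.norm(n);t=(k[2]+h*L-n@o)/(n@dd);return o+t*dd
B=np.zeros(Z.shape,bool);B[215:246,370:405]=1
W=B.copy();W[:,386:]=0
for s,mk,h in(("green",W&(H>45)&(H<85)&(S>50),0),("red",W&((H<12)|(H>168))&(S>50),0.002),("dark",B&(V<45),.005),("redbtn",B&((H<8)|(H>172))&(S>120)&~W,.015)):
    vv,uu=np.nonzero(mk);w=S[mk] if s in("green","red") else np.ones(mk.sum());
    if len(uu): uc,vc=np.average(uu,weights=w),np.average(vv,weights=w);print(s,len(uu),round(uc,2),round(vc,2),(uu.min(),uu.max(),vv.min(),vv.max()),pp(uc,vc,h).round(4))
print(k)
E
python3 seeder.py
```

```text
bar front (np.float32(87.43731), np.float32(0.57235044), np.float32(-0.105832644)) back (np.float32(87.03374), np.float32(0.6062759), np.float32(-0.1358644))
base front (np.float32(87.209175), np.float32(0.44944873), np.float32(-0.15468687))
base left (np.float32(-0.8048602), np.float32(0.5212729), np.float32(0.014719861))
deck 535 slope 0.4120897615679966 dir -3.5048112770081565 cen [ 0.54284444 -0.12084954  0.1056575 ] ((0.5429444909095764, -0.12155311554670334), (0.1481945514678955, 0.04116377234458923), 89.2535629272461)
panel 299 0.5801293729249638 -9.659972965911022
green 3 377.68 227.69 (np.int64(377), np.int64(378), np.int64(227), np.int64(228)) [ 0.5113 -0.2879  0.095 ]
red 4 380.48 238.0 (np.int64(379), np.int64(382), np.int64(238), np.int64(238)) [ 0.4759 -0.3012  0.076 ]
dark 107 389.42 231.72 (np.int64(385), np.int64(394), np.int64(226), np.int64(239)) [ 0.497  -0.3276  0.0961]
redbtn 12 401.5 228.0 (np.int64(400), np.int64(403), np.int64(227), np.int64(229)) [ 0.5088 -0.3626  0.1195]
[ 0.64606107 -0.10996877 -0.26695441]
```

```bash
cat > frames.py <<'E'
from h import *
yaw=np.radians(-2.7)
from scipy.spatial.transform import Rotation as R
Rs=R.from_euler('z',yaw).as_matrix()
C0=np.array([.5415,-.1213,.105]);Rc=Rs@R.from_euler('y',-.5).as_matrix()
S0=np.r_[(C0-Rs@[-.020,.065,0])[:2],0]
Rp=Rs@R.from_euler('y',-.6).as_matrix()
P0=S0+Rs@[-.0555,-.1425,0]+[0,0,.0845]
def pproj(c,u,v,h=0):
    o,d=ray(c,u,v);n=Rp[:,2];t=(n@(P0-o)+h)/(n@d);return Rp.T@(o+t*d-P0)
def pointer(c,show=True):
    lab=cv2.cvtColor(c["frame"],cv2.COLOR_RGB2LAB).astype(float);out={}
    T=Rp@np.array([-.008,.024,0])
    vv,uu=np.indices(lab.shape[:2]);M=c["cam_to_world"]
    def uv(p):
        q=M[:3,:3].T@(P0+Rp@np.array(p)-M[:3,3]);return c["fx"]*q[0]/q[2]+c["cx"],c["fy"]*q[1]/q[2]+c["cy"]
    cor=np.array([uv(p) for p in((-.042,.019,0),(.042,.019,0),(.042,.046,0),(-.042,.046,0))])
    m=np.zeros(lab.shape[:2],np.uint8);cv2.fillPoly(m,[np.round(cor).astype(int)],1)
    a=lab[...,1]-128
    for s,w in(("red",np.clip(a-8,0,None)*m),("green",np.clip(-a-8,0,None)*m)):
        if w.sum()>0: u,v=(uu*w).sum()/w.sum(),(vv*w).sum()/w.sum();out[s]=pproj(c,u,v).round(4);print(s,round(u,2),round(v,2),int(w.sum()),out[s])
    return out
E
python3 - <<'E'
from frames import *
d=pickle.load(open("c0.pkl","rb"))
print(P0,S0)
for n in d: print(n);pointer(d[n])
for n,b in(("top",(220,243,372,377)),):
    c=d[n];Q=cloud(c)[b[0]:b[1],b[2]:b[3]].reshape(-1,3);print("panel h resid",np.median((Q-P0)@Rp[:,2]),len(Q))
Q=cloud(d["top"])[213:226,306:352].reshape(-1,3);h=(Q-C0)@Rc;k=abs(h[:,2])<.012;print("deck resid",np.median(h[k],0),h[k].min(0),h[k].max(0))
E
```

```text
[ 0.49626482 -0.32689737  0.0845    ] [ 0.55841588 -0.18716997  0.        ]
scene
green 170.89 247.72 18 [0.0149 0.0435 0.    ]
top
red 380.36 238.06 47 [-0.0263  0.0236  0.    ]
green 377.61 227.77 102 [0.0157 0.0395 0.    ]
panel h resid 0.0019413583649855138 115
deck resid [0.00183545 0.00166284 0.00028128] [-0.02758512 -0.07482359 -0.01175111] [0.02367244 0.07418034 0.00960686]
```

```bash
cat > rel.py <<'E'
from frames import *
from plant import r
def rel(p,Rt,s=None):
    s=s or r.get_state();R0=R.from_euler('xyz',s["eef_rot"],degrees=True).as_matrix()
    d=R0.T@(np.array(p)-s["tcp_pos"]);w=R.from_matrix(R0.T@Rt).as_rotvec(degrees=True)
    print("rel",d.round(4).tolist(),w.round(2).tolist(),"rows %.1f %.1f"%(np.linalg.norm(d)/.0417,np.linalg.norm(w)/7.16))
def down(yaw): return R.from_euler('xyz',[180,0,yaw],degrees=True).as_matrix()
sq=lambda M:np.c_[-M[:,1],-M[:,0],-M[:,2]]
def cr(x,y,z): return C0+Rc@[x,y,z]
def pa(x,y,z): return P0+Rp@[x,y,z]
E
python3 - <<'E'
from rel import *
rel([.40,-.35,.36],down(-120));rel([.48,0,.34],down(-60));rel([.51,.4022,.16],down(-11.4))
E
```

```text
rel [-0.2847, 0.2259, -0.134] [0.08, 0.03, -43.57] rows 9.3 6.1
rel [-0.4604, 0.539, -0.1135] [0.07, 0.07, -103.57] rows 17.2 14.5
rel [-0.6029, 0.916, 0.067] [0.04, 0.11, -152.17] rows 26.3 21.3
```

```bash
python3 drive.py '[[-0.285,0.226,-0.134,0,0,-43.5],[-0.285,0.226,-0.134,0,0,-43.5],[-0.285,0.226,-0.134,0,0,-43.5],[-0.285,0.226,-0.134,0,0,-43.5],[-0.285,0.226,-0.134,0,0,-43.5],[-0.285,0.226,-0.134,0,0,-43.5],[-0.285,0.226,-0.134,0,0,-43.5],[-0.285,0.226,-0.134,0,0,-43.5],[-0.285,0.226,-0.134,0,0,-43.5],[-0.46,0.539,-0.113,0,0,-103.5],[-0.46,0.539,-0.113,0,0,-103.5],[-0.46,0.539,-0.113,0,0,-103.5]]' 0.086; python3 - <<'E'
from rel import *
rel([.48,0,.34],down(-60));rel([.51,.4022,.16],down(-11.4))
E
```

```text
time_s: 1.1
tcp_pos: [0.4227, -0.2363, 0.3504]
eef_rot: [180.0, 0.0, -98.2]
contact_force: [1.2, 0.6, 0.0]
gripper_width: 0.0859
gripper_force: 0.0
rel [-0.2421, -0.0228, 0.0104] [-0.0, 0.02, -38.25] rows 5.8 5.3
rel [-0.6444, 0.0052, 0.1905] [-0.01, 0.02, -86.85] rows 16.1 12.1
```

```bash
python3 drive.py '[[-0.242,-0.023,0.01,0,0,-38],[-0.242,-0.023,0.01,0,0,-38],[-0.242,-0.023,0.01,0,0,-38],[-0.242,-0.023,0.01,0,0,-38],[-0.242,-0.023,0.01,0,0,-38],[-0.644,0.005,0.15,0,0,-87],[-0.644,0.005,0.15,0,0,-87],[-0.644,0.005,0.15,0,0,-87],[-0.644,0.005,0.15,0,0,-87],[-0.644,0.005,0.15,0,0,-87],[-0.644,0.005,0.15,0,0,-87],[-0.644,0.005,0.15,0,0,-87]]' ; python3 drive.py '[[-0.1,0,0.02,0,0,0],[-0.1,0,0.02,0,0,0]]'; python3 - <<'E'
from rel import *
rel([.51,.4022,.12],down(-11.4))
E
```

```text
time_s: 2.1
tcp_pos: [0.4984, 0.2419, 0.2516]
eef_rot: [-180.0, 0.0, -12.3]
contact_force: [1.8, -0.6, 0.5]
gripper_width: 0.086
gripper_force: 0.0
time_s: 2.27
tcp_pos: [0.4183, 0.2594, 0.2316]
eef_rot: [179.6, 0.2, -12.6]
contact_force: [-1.8, 1.8, 1.1]
gripper_width: 0.0861
gripper_force: 0.0
rel [0.0587, -0.1602, 0.1102] [0.41, 0.2, -1.2] rows 4.9 0.2
```

```bash
python3 drive.py '[[0.059,-0.16,0.11,0.4,0.2,-1.2],[0.059,-0.16,0.11,0.4,0.2,-1.2],[0.059,-0.16,0.11,0.4,0.2,-1.2],[0.059,-0.16,0.11,0.4,0.2,-1.2],[0.059,-0.16,0.11,0.4,0.2,-1.2],[0.059,-0.16,0.11,0.4,0.2,-1.2],[0.059,-0.16,0.11,0.4,0.2,-1.2]]' ; python3 - <<'E'
from rel import *
d={}
for n in("scene","top"): d[n]=r.capture(n)
pickle.dump(d,open("c1.pkl","wb"))
s=r.get_state();R0=R.from_euler('xyz',s["eef_rot"],degrees=True).as_matrix()
for n in d:
    Q=((cloud(d[n]).reshape(-1,3)-s["tcp_pos"])@R0);k=(abs(Q[:,0])<.15)&(abs(Q[:,1])<.15)&(Q[:,2]<-.0)&(Q[:,2]>-.25);Q=Q[k]
    for a in np.arange(-.24,0,.02):
        q=Q[abs(Q[:,2]-a)<.01]
        if len(q)>5: print(n,round(a,2),len(q),np.percentile(q,2,0).round(3)[:2],np.percentile(q,98,0).round(3)[:2])
save(d["scene"],"g1",(230,430,80,230),4)
rel([.51,.4022,.010],down(-11.4))
E
```

```text
time_s: 2.85
tcp_pos: [0.5112, 0.401, 0.1224]
eef_rot: [-179.9, -0.1, -11.4]
contact_force: [-0.6, -0.4, 0.2]
gripper_width: 0.0861
gripper_force: 0.0
scene -0.24 151 [-0.008 -0.033] [0.05  0.042]
scene -0.22 143 [-0.013 -0.03 ] [0.049 0.043]
scene -0.2 131 [-0.005 -0.034] [0.05  0.044]
scene -0.18 46 [ 0.004 -0.022] [0.042 0.035]
scene -0.16 140 [-0.003 -0.051] [0.043 0.033]
scene -0.14 27 [ 0.004 -0.034] [0.029 0.015]
scene -0.12 144 [-0.018 -0.058] [0.031 0.083]
scene -0.1 558 [-0.034 -0.097] [0.042 0.094]
scene -0.08 275 [-0.027 -0.085] [0.043 0.09 ]
scene -0.06 68 [-0.096 -0.149] [0.04  0.086]
scene -0.04 40 [-0.093 -0.149] [0.014 0.053]
scene -0.02 53 [-0.074 -0.144] [0.014 0.058]
top -0.24 48 [-0.039  0.013] [0.043 0.048]
top -0.22 44 [-0.04   0.011] [0.044 0.048]
top -0.2 37 [-0.037  0.019] [0.042 0.048]
top -0.12 58 [-0.036  0.035] [0.035 0.098]
top -0.1 306 [-0.038  0.026] [0.037 0.098]
top -0.08 107 [-0.037  0.016] [0.034 0.065]
rel [-0.0022, -0.0006, 0.1157] [-0.34, -0.19, -0.04] rows 2.8 0.1
```

View pics/g1.png

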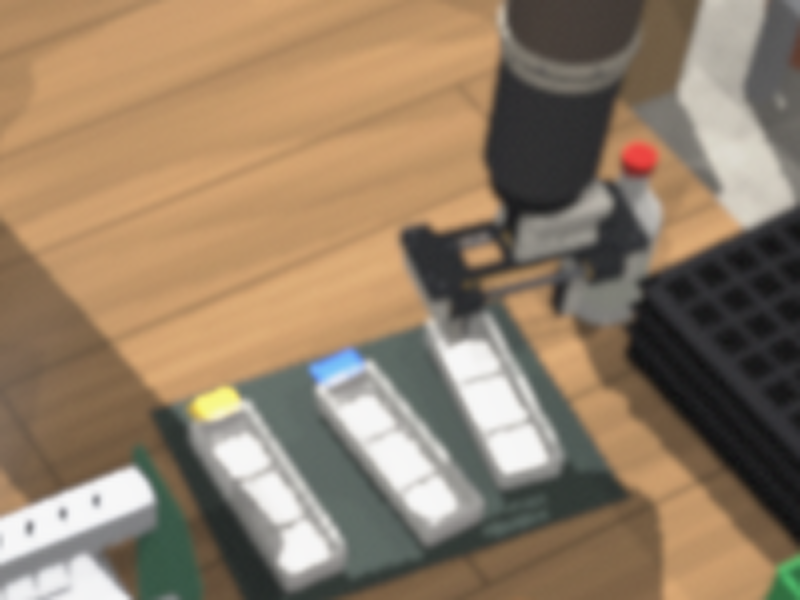

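The gripper's body is 193 mm long along the closing line. A grip across the tray would therefore drive the body into the needles. I'll pinch the tray's lower long wall at mid-length instead, with one finger inside the tray and one outside.

```bash
python3 drive.py '[[-0.001,0.026,0.02,0,0,0],[-0.001,0.026,0.04,0,0,0],[-0.001,0.026,0.05,0,0,0],[-0.001,0.026,0.05,0,0,0]]' 0.03; python3 - <<'E'
from rel import *
rel([.5048,.3762,.012],down(-11.4))
E
```

```text
time_s: 3.28
tcp_pos: [0.5051, 0.3748, 0.0752]
eef_rot: [-179.7, -0.2, -11.5]
contact_force: [0.2, -0.5, -0.2]
gripper_width: 0.0647
gripper_force: 0.0
rel [-0.0007, -0.0009, 0.0632] [-0.34, -0.16, -0.08] rows 1.5 0.1
```

```bash
python3 drive.py '[[0,0,0.005,0,0,0],[0,0,0.01,0,0,0],[0,0,0.01,0,0,0],[0,0,0.015,0,0,0],[0,0,0.02,0,0,0],[0,0,0.025,0,0,0],[0,-0.001,0.035,0,0,0],[0,-0.001,0.045,0,0,0],[0,-0.001,0.055,0,0,0],[0,-0.001,0.06,0,0,0],[0,-0.001,0.06,0,0,0]]'; python3 - <<'E'
from rel import *
rel([.5048,.3762,.012],down(-11.4))
E
```

```text
time_s: 4.2
tcp_pos: [0.5055, 0.3765, 0.0136]
eef_rot: [-179.8, -0.1, -11.5]
contact_force: [0.3, 0.7, -0.5]
gripper_width: 0.03
gripper_force: 0.0
rel [-0.0007, 0.0004, 0.0016] [-0.23, -0.12, -0.05] rows 0.0 0.0
```

```bash
python3 drive.py '[[0,0,0.001,0,0,0],[0,0,0.001,0,0,0],[0,0,0.001,0,0,0],[0,0,0.001,0,0,0],[0,0,0.001,0,0,0],[0,0,0.001,0,0,0],[0,0,0.001,0,0,0]]' 0.0 25; python3 drive.py '[[0,0,-0.006,0,0,0],[0,0,-0.03,0,0,0],[0,0,-0.07,0,0,0],[0,0,-0.11,0,0,0],[0,0,-0.15,0,0,0],[0,0,-0.15,0,0,0],[0,0,-0.15,0,0,0]]'; python3 - <<'E'
from rel import *
d={}
for n in("scene","top"): d[n]=r.capture(n)
pickle.dump(d,open("c2.pkl","wb"))
save(d["scene"],"g2",(230,430,60,210),4)
p=cr(-.0265,0,.10);print(p)
rel(p,sq(Rc))
rel([.47,.13,.33],down(-55))
E
```

```text
time_s: 4.78
tcp_pos: [0.5065, 0.3776, 0.0152]
eef_rot: [-179.6, -0.2, -11.4]
contact_force: [-0.2, -0.2, 2.9]
gripper_width: 0.0026
gripper_force: 25.0
time_s: 5.37
tcp_pos: [0.5065, 0.3778, 0.1683]
eef_rot: [-179.3, -0.4, -11.4]
contact_force: [-0.1, 0.3, -3.0]
gripper_width: 0.0025
gripper_force: 25.0
[ 0.47038055 -0.11794609  0.18005348]
rel [0.0643, 0.491, -0.0188] [23.23, 20.41, 79.36] rows 11.9 11.9
rel [0.0151, 0.247, -0.1673] [-0.42, -0.0, 43.54] rows 7.2 6.1
```

View pics/g2.png

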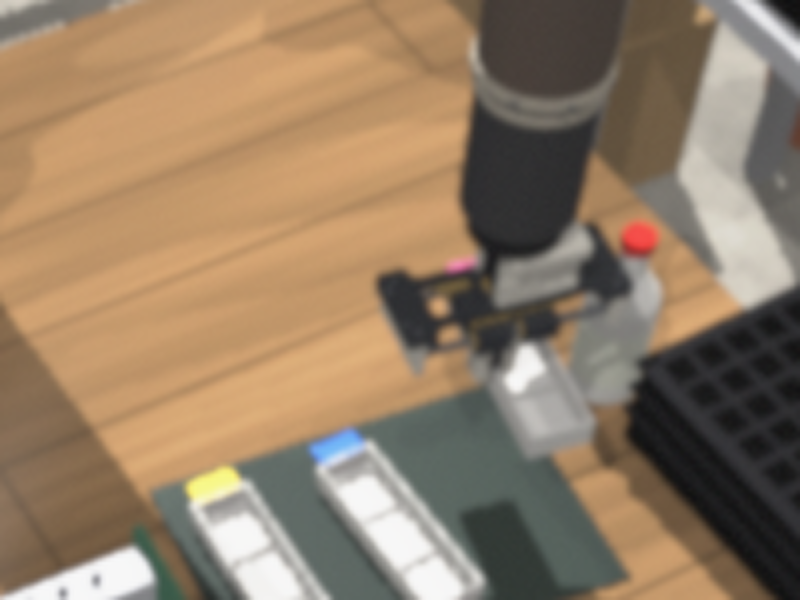

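The picture shows the tray held by its near wall, roughly level, with the pink tag at crop (460,265) behind the gripper and the other trays unmoved. I'll check its pose in the tool frame while moving on.

```bash
cat > held.py <<'E'
from rel import *
def held(d,s):
    R0=R.from_euler('xyz',s["eef_rot"],degrees=True).as_matrix()
    for n in d:
        c=d[n];hsv=cv2.cvtColor(c["frame"],cv2.COLOR_RGB2HSV);Q=(cloud(c)-s["tcp_pos"])@R0
        near=(abs(Q[...,0])<.13)&(Q[...,1]>-.08)&(Q[...,1]<.03)&(Q[...,2]>-.05)&(Q[...,2]<.04)
        m=near&(hsv[...,0]>145)&(hsv[...,0]<178)&(hsv[...,1]>70)
        if m.sum(): print(n,"tag",m.sum(),Q[m].mean(0).round(4),Q[m].min(0).round(3),Q[m].max(0).round(3))
        f=near&(hsv[...,1]<60)&(Q[...,1]<-.012)
        for nm,k in(("far",f&(Q[...,0]>.03)),("near",f&(Q[...,0]<-.03))):
            q=Q[k]
            if len(q)>10: print(n,nm,len(q),"pct5",np.percentile(q,5,0).round(4),"50",np.median(q,0).round(4),"95",np.percentile(q,95,0).round(4),"max",q.max(0).round(3))
        q=Q[f]
        b=q[(q[:,2]>-.003)&(q[:,2]<.02)&(abs(q[:,0])<.08)&(q[:,1]>-.05)]
        if len(b)>20:
            k=np.linalg.lstsq(np.c_[b[:,:2],np.ones(len(b))],b[:,2],rcond=None)[0];print(n,"floor fit dz/dx,dz/dy,z0",k.round(3),len(b))
E
python3 - <<'E'
from held import *
held(pickle.load(open("c2.pkl","rb")),r.get_state())
E
```

```text
scene tag 7 [-0.1066 -0.0221 -0.0196] [-0.11  -0.031 -0.023] [-0.102 -0.013 -0.015]
scene far 244 pct5 [ 0.0324 -0.0576 -0.0199] 50 [ 0.0595 -0.0406 -0.0003] 95 [ 0.0924 -0.0173  0.0078] max [ 0.096 -0.013  0.011]
scene floor fit dz/dx,dz/dy,z0 [-0.017 -0.025  0.003] 177
top tag 82 [-0.1033 -0.0253 -0.0159] [-0.112 -0.047 -0.024] [-0.094 -0.003 -0.009]
top far 198 pct5 [ 0.0463 -0.0516 -0.0173] 50 [ 0.0666 -0.0337  0.0059] 95 [ 0.0855 -0.0137  0.012 ] max [ 0.088 -0.012  0.016]
top near 149 pct5 [-0.0912 -0.0509 -0.0166] 50 [-0.077  -0.031   0.0054] 95 [-0.0577 -0.0137  0.0108] max [-0.05  -0.012  0.016]
top floor fit dz/dx,dz/dy,z0 [ 0.    -0.039  0.006] 210
```

```bash
python3 - <<'E'
from rel import *
Rh=R.from_matrix(sq(Rc))*R.from_rotvec([0,0,0])
Rm=R.from_matrix(sq(Rs))*R.from_euler('z',-40,degrees=True)  # down, yaw back 40 
rel([.43,.15,.33],Rm.as_matrix())
rel(cr(-.0235,-.0017,.16),sq(Rc)); print(cr(-.0235,-.0017,.16))
E
```

```text
rel [-0.0281, 0.2354, -0.1673] [-0.42, -0.01, 41.24] rows 7.0 5.8
rel [0.0389, 0.4963, -0.073] [23.23, 20.41, 79.36] rows 12.1 11.9
[ 0.44419669 -0.11841318  0.23414671]
```

```bash
python3 drive.py '[[0,0.02,-0.03,0,0,5],[-0.01,0.05,-0.06,0,0,11],[-0.014,0.09,-0.09,0,0,17],[-0.02,0.12,-0.12,0,0,23],[-0.023,0.15,-0.14,0,0,29],[-0.026,0.18,-0.155,0,0,35],[-0.028,0.21,-0.165,0,0,41],[-0.028,0.235,-0.167,3,2,45],[-0.02,0.27,-0.165,6,4,51],[-0.01,0.305,-0.16,9,6,57],[0,0.34,-0.15,12,9,62],[0.01,0.37,-0.14,15,12,67]]'; python3 - <<'E'
from rel import *
rel(cr(-.0235,-.0017,.16),sq(Rc));rel(cr(-.0235,-.0017,.06),sq(Rc))
E
```

```text
time_s: 6.47
tcp_pos: [0.4405, 0.009, 0.3008]
eef_rot: [-161.5, -1.2, -79.5]
contact_force: [0.5, -1.4, -1.3]
gripper_width: 0.0028
gripper_force: 25.0
rel [0.1246, 0.0405, 0.0595] [9.97, 4.18, 12.56] rows 3.5 2.3
rel [0.1337, 0.0241, 0.1578] [9.97, 4.18, 12.56] rows 5.0 2.3
```

```bash
python3 drive.py '[[0.03,0.01,0.015,3,1,4],[0.065,0.02,0.03,6,2,8],[0.1,0.03,0.045,9,4,12],[0.12,0.04,0.058,10,4.2,12.5],[0.125,0.04,0.06,10,4.2,12.5],[0.125,0.04,0.06,10,4.2,12.5],[0.125,0.04,0.06,10,4.2,12.5]]'; python3 - <<'E'
from held import *
d={n:r.capture(n) for n in("scene","top")};pickle.dump(d,open("c3.pkl","wb"))
held(d,r.get_state());rel(cr(-.0235,-.0017,.025),sq(Rc))
E
```

```text
time_s: 7.05
tcp_pos: [0.4455, -0.1173, 0.2342]
eef_rot: [-151.6, -0.1, -92.5]
contact_force: [-0.1, 0.8, -0.5]
gripper_width: 0.0028
gripper_force: 25.0
scene tag 38 [-0.1034 -0.0304 -0.0133] [-0.112 -0.052 -0.017] [-0.094 -0.007 -0.008]
scene far 189 pct5 [ 0.0325 -0.0594 -0.0128] 50 [ 0.0613 -0.0538 -0.0016] 95 [ 0.0871 -0.035   0.0116] max [ 0.088 -0.014  0.016]
scene near 189 pct5 [-0.091  -0.0582 -0.0141] 50 [-0.0629 -0.054  -0.0013] 95 [-0.0328 -0.0248  0.0111] max [-0.03  -0.013  0.014]
scene floor fit dz/dx,dz/dy,z0 [-0.005 -0.228 -0.004] 35
top tag 89 [-0.1008 -0.0266 -0.0153] [-0.111 -0.05  -0.021] [-0.091 -0.004 -0.009]
top far 155 pct5 [ 0.0425 -0.0554 -0.0177] 50 [ 0.0764 -0.0433  0.0031] 95 [ 0.0882 -0.0146  0.0108] max [ 0.09  -0.012  0.014]
top near 250 pct5 [-0.0881 -0.0552 -0.0162] 50 [-0.0598 -0.0346  0.0054] 95 [-0.0326 -0.0142  0.0116] max [-0.03  -0.012  0.016]
top floor fit dz/dx,dz/dy,z0 [-0.002  0.01   0.007] 177
rel [0.0024, 0.0023, 0.135] [0.09, 0.07, 0.33] rows 3.2 0.0
```

```bash
python3 drive.py '[[0.001,0,0.03,0,0,0.3],[0.002,0,0.065,0,0,0.3],[0.002,0,0.095,0,0,0.3],[0.002,0,0.12,0,0,0.3],[0.002,0,0.132,0,0,0.3],[0.002,0,0.135,0,0,0.3],[0.002,0,0.135,0,0,0.3]]'; python3 - <<'E'
from rel import *
s=r.get_state();print((Rc.T@(s["tcp_pos"]-C0)).round(4));rel(cr(-.0215,-.001,.012),sq(Rc))
E
```

```text
time_s: 7.73
tcp_pos: [0.5141, -0.1282, 0.1266]
eef_rot: [-152.6, 1.0, -92.1]
contact_force: [-0.2, -0.2, -1.3]
gripper_width: 0.0027
gripper_force: 25.0
[-0.0134 -0.0082  0.0319]
rel [-0.0068, 0.0077, 0.0202] [1.22, 1.15, 0.05] rows 0.5 0.2
```

```bash
python3 drive.py '[[0,0,0,0,0,0],[0,0,0,0,0,0],[0,0,0,0,0,0]]'; python3 - <<'E'
from rel import *
s=r.get_state();print((Rc.T@(s["tcp_pos"]-C0)).round(4),s["joints"].round(1),s["qd"].round(1));rel(cr(-.0215,-.001,.012),sq(Rc))
E
```

```text
time_s: 7.98
tcp_pos: [0.5142, -0.1281, 0.1288]
eef_rot: [-152.3, 1.0, -92.1]
contact_force: [0.2, -0.4, -2.2]
gripper_width: 0.0025
gripper_force: 25.0
[-0.0123 -0.0081  0.0338] [  6.6  -1.1 -58.2  30.3  -6.2 -38.3] [-0.1  0.1 -0.1  0.1  0.2  0. ]
rel [-0.0067, 0.0088, 0.0221] [0.96, 1.2, 0.04] rows 0.6 0.2
```

Joint 3 is at its limit (−58.2°). The arm cannot bring the wrist this close while tilted. I'll back off a little and identify the arm's geometry from joint samples to see what it can reach.

```bash
python3 drive.py '[[-0.006,-0.002,-0.02,1,1,0],[-0.006,-0.004,-0.04,1,1,0],[-0.006,-0.004,-0.04,1,1,0],[-0.006,-0.004,-0.04,1,1,0]]'; cat > kin.py <<'E'
from rel import *
from scipy.optimize import least_squares
def fk(q,p):
    a1,d1,L2,a3,L3,Lt=p;q=np.radians(q);e=R.from_euler
    # column-style: J1 about z; pitch down positive about +y
    R1=e('z',q[0]).as_matrix();R2=R1@e('y',q[1]).as_matrix();R3=R2@e('y',-q[2]).as_matrix()
    R4=R3@e('x',-q[3]).as_matrix();R5=R4@e('y',-q[4]).as_matrix()
    t=np.array([0,0,d1])+R1@[a1,0,0]+R2@[0,0,L2]+R3@[L3,0,a3]+R5@[Lt,0,0]
    return t,R5@e('x',q[5]).as_matrix()
E
python3 - <<'E'
from kin import *
s=r.get_state();q1=s["joints"];print(q1.round(2),s["tcp_pos"].round(4),s["eef_rot"].round(2),(Rc.T@(s["tcp_pos"]-C0)).round(4))
for s4 in(1,):
    for Q in(q1,):
        z=fk(Q,[0]*6)[1][:,0];print("tool z model",z.round(3),"true",R.from_euler('xyz',s["eef_rot"],degrees=True).as_matrix()[:,2].round(3))
pickle.dump([(q1,s["tcp_pos"])],open("smp.pkl","wb"))
E
```

```text
time_s: 8.32
tcp_pos: [0.4999, -0.1219, 0.167]
eef_rot: [-151.2, 0.2, -92.5]
contact_force: [1.1, -0.7, -2.3]
gripper_width: 0.0028
gripper_force: 25.0
[ 10.48  -7.11 -56.85  26.95 -13.43 -37.87] [ 0.4999 -0.1219  0.167 ] [-151.17    0.22  -92.54] [-0.0067 -0.0025  0.0743]
tool z model [ 0.482 -0.018 -0.876] true [ 0.482 -0.018 -0.876]
```

```bash
cat >> kin.py <<'E'
def fk7(q,p):
    t,Rt=fk(q,p[:6]);return t+R.from_euler('z',q[0],degrees=True).as_matrix()@[0,p[6],0],Rt
S=pickle.load(open("smp.pkl","rb"))+[([-57.061,20.546,.682,0,-70.136,-16.507],np.array([.191,-.647,.227])),([6.6,-1.1,-58.2,30.3,-6.2,-38.3],np.array([.5142,-.1281,.1288])),([-57.0626,20.5879,.6402,-.018,-70.1368,-16.504],np.array([.190779,-.647026,.225718]))]
f=lambda p:np.r_[np.concatenate([fk7(q,p)[0]-t for q,t in S]),.003*(p-p00)]
p00=np.array([.05,.35,.42,.03,.42,.4,-.19])
sol=least_squares(f,p00);PK=sol.x
lo=np.array([-176.03,-82.01,-58.28,-173.87,-174.79,-173.66]);hi=np.array([176.03,121.73,71.71,95.51,-.11,173.66])
E0=fk7([10.48,-7.11,-56.85,26.95,-13.43,-37.87],PK)[1].T@R.from_euler('xyz',[-151.17,.22,-92.54],degrees=True).as_matrix()
def ik(p,Rt,q0):
    g=lambda q:np.r_[(fk7(q,PK)[0]-p)*1000,R.from_matrix((fk7(q,PK)[1]@E0).T@Rt).as_rotvec(degrees=True)*5]
    s=least_squares(g,np.clip(q0,lo+.01,hi-.01),bounds=(lo,hi));return s.x.round(1),s.cost.round(3)
E
python3 - <<'E'
from kin import *
print(PK.round(4),[ (1000*(fk7(q,PK)[0]-t)).round(1).tolist() for q,t in S])
q=[10.48,-7.11,-56.85,26.95,-13.43,-37.87]
for x in(-.0265,-.0215,-.01,0,.0265):
  for z in(.05,.03,.0105): print(x,z,ik(cr(x,0,z),sq(Rc),q),ik(cr(x,0,z),sq(Rc)@np.diag([-1,-1,1]),[-40,-10,-50,-40,-20,150]))
E
```

```text
[ 0.2417 -0.0214  0.4712  0.0684  0.2301  0.1785 -0.188 ] [[-1.9, 3.7, -8.6], [2.9, 2.1, 0.5], [2.7, -11.1, 6.8], [3.1, 2.1, 1.3]]
-0.0265 0.05 (array([ 10. ,  -5.4, -58.3,  29.2, -11.7, -35.8]), np.float64(93.374)) (array([ 10. ,  -5.4, -58.3,  29.2, -11.7, 144.3]), np.float64(93.431))
-0.0265 0.03 (array([  9.3,  -2.1, -58.3,  33.2,  -9.2, -32.1]), np.float64(274.54)) (array([  9.3,  -2.1, -58.3,  33.3,  -9.2, 147.9]), np.float64(274.644))
-0.0265 0.0105 (array([  8.6,   1.3, -58.3,  41.1,  -6.8, -24.6]), np.float64(513.639)) (array([  8.6,   1.3, -58.3,  41.1,  -6.8, 155.4]), np.float64(513.789))
-0.0215 0.05 (array([ 10. ,  -5. , -58.3,  31.3, -11.1, -33.6]), np.float64(50.251)) (array([ 10. ,  -5. , -58.3,  31.4, -11.1, 146.4]), np.float64(50.294))
-0.0215 0.03 (array([  9.3,  -1.7, -58.3,  36.2,  -8.7, -29.1]), np.float64(193.627)) (array([  9.3,  -1.7, -58.3,  36.3,  -8.8, 150.9]), np.float64(193.715))
-0.0215 0.0105 (array([  8.7,   1.6, -58.3,  45.6,  -6.4, -20.1]), np.float64(397.543)) (array([  8.7,   1.6, -58.3,  45.7,  -6.5, 160. ]), np.float64(397.675))
-0.01 0.05 (arra
[... 650 characters left out ...]
]), np.float64(5.967)) (array([  9.4,  -0.3, -58.3,  53.3,  -7.1, 168. ]), np.float64(5.983))
0 0.0105 (array([  8.8,   2.8, -58.3,  70.9,  -5.4,   5.3]), np.float64(66.897)) (array([  8.7,   2.4, -58.3,  59.4,  -5.4, 173.7]), np.float64(81.798))
0.0265 0.05 (array([  9.1,  -1.4, -51.2,  25.2, -13.3, -40.8]), np.float64(0.0)) (array([  9.1,  -1.4, -51.2,  25.2, -13.3, 139.3]), np.float64(0.0))
0.0265 0.03 (array([  8.9,   1.4, -53.5,  38.7,  -8.8, -27.2]), np.float64(0.0)) (array([  8.9,   1.4, -53.5,  38.7,  -8.9, 152.9]), np.float64(0.0))
0.0265 0.0105 (array([  8.6,   4.3, -55.7,  71. ,  -5.7,   5.1]), np.float64(0.0)) (array([  8.5,   4.2, -55. ,  59.7,  -6. , 173.7]), np.float64(4.095))
```

```bash
python3 - <<'E'
import re
s=open("kin.py").read()
s=s.replace("    return t,R5@e('x',q[5])","    fk.R4=R4\n    return t,R5@e('x',q[5])").replace("t+R.from_euler('z',q[0],degrees=True).as_matrix()@[0,p[6],0]","t+fk.R4@[0,p[6],0]")
open("kin.py","w").write(s)
E
python3 - <<'E'
from kin import *
print(PK.round(4),[ (1000*(fk7(q,PK)[0]-t)).round(1).tolist() for q,t in S])
q=[10.48,-7.11,-56.85,26.95,-13.43,-37.87]
for x in(-.0265,-.0215,-.01,0,.0265):
  for z in(.05,.03,.0105): print(x,z,ik(cr(x,0,z),sq(Rc),q),ik(cr(x,0,z),sq(Rc)@np.diag([-1,-1,1]),[-40,-10,-50,-150,-20,150]))
E
```

```text
[-1.400e-03  2.001e-01  6.024e-01  2.000e-04  4.645e-01  3.797e-01
 -1.917e-01] [[0.0, -0.1, -0.0], [-0.1, -0.2, -0.2], [-0.0, 0.2, 0.0], [0.0, 0.2, 0.2]]
-0.0265 0.05 (array([  9.4,  -4.3, -58.3,  26.6,  -9.9, -38.7]), np.float64(40.63)) (array([-5.710e+01,  4.200e+00, -5.830e+01, -1.739e+02, -1.000e-01,
        1.737e+02]), np.float64(82756.783))
-0.0265 0.03 (array([  8. ,  -1.2, -58.3,  27.1,  -6.8, -39.3]), np.float64(82.096)) (array([-5.710e+01,  5.700e+00, -5.830e+01, -1.739e+02, -1.000e-01,
        1.737e+02]), np.float64(82218.737))
-0.0265 0.0105 (array([  6.5,   1.7, -58.3,  27.8,  -3.7, -39.8]), np.float64(137.257)) (array([-5.710e+01,  7.200e+00, -5.830e+01, -1.739e+02, -1.000e-01,
        1.737e+02]), np.float64(81920.2))
-0.0215 0.05 (array([  9.2,  -4.1, -58.3,  28. ,  -9.6, -37.6]), np.float64(29.295)) (array([-5.670e+01,  3.700e+00, -5.830e+01, -1.739e+02, -1.000e-01,
        1.737e+02]), np.float64(83433.03))
-0.0215 0.03 (array([  7.7,  -1.1, -58.3,  28.7,  -6.6, -38. ]), np.float64(67.382)) (array([-5.680e+01,  5.300e+00, -5.830e+01, -1.739e+02, -1.000e-01,
     
[... 1282 characters left out ...]
22)) (array([-5.550e+01,  4.900e+00, -5.830e+01, -1.739e+02, -1.000e-01,
        1.737e+02]), np.float64(86001.806))
0.0265 0.05 (array([  9. ,  -2.1, -54. ,  29.2, -11.4, -36.7]), np.float64(0.0)) (array([-5.400e+01, -2.000e-01, -5.830e+01, -1.739e+02, -1.000e-01,
        1.737e+02]), np.float64(90414.481))
0.0265 0.03 (array([  3.6,   0.4, -58.1,  44.8,  -4.3, -25.5]), np.float64(0.0)) (array([-5.400e+01,  1.300e+00, -5.830e+01, -1.739e+02, -1.000e-01,
        1.737e+02]), np.float64(90272.214))
0.0265 0.0105 (array([  1. ,   2.9, -58.3,  49.2,  -1.5, -23.3]), np.float64(14.842)) (array([-5.360e+01,  3.300e+00, -5.760e+01, -1.739e+02, -1.000e-01,
        1.737e+02]), np.float64(90338.269))
```

```bash
cat >> kin.py <<'E'
def multi(p,Rt,n=150,tol=.05):
    rng=np.random.default_rng(0);out=[]
    for _ in range(n):
        q,c=ik(p,Rt,rng.uniform([-90,-40,-58,-173,-120,-173],[90,70,60,95,-1,173]))
        if c<tol and not any(np.abs(q-o).max()<2 for o in out): out.append(q)
    return out
E
time python3 - <<'E'
from kin import *
for x in(-.0265,0,.03):
    for fl in(1,-1):
        print(x,fl,[o.tolist() for o in multi(cr(x,0,.0105),sq(Rc)@np.diag([fl,fl,1]),80)])
print("panel",[o.tolist() for o in multi(pa(0,0,.015),sq(Rp),80)])
E
```

```text
-0.0265 1 []
-0.0265 -1 []
0 1 []
0 -1 []
0.03 1 []
0.03 -1 []
panel [[-27.7, 9.9, -29.3, -37.1, -23.3, -131.6]]
real	0m57.716s
user	0m57.849s
sys	0m0.169s
```

```bash
cat >> kin.py <<'E'
def exact(p,Rt,lim=True):
    D1,L2,L3,Lt,o=PK[1],PK[2],PK[4],PK[5],PK[6];d=Rt[:,2];W=np.array(p)-Lt*d
    u=np.cross(d,[0,0,1.]);u/=np.linalg.norm(u);v=np.cross(d,u);res=[]
    def ev(ph,back):
        y=np.cos(ph)*u+np.sin(ph)*v;B=W-o*y;j1=np.arctan2(B[1],B[0])+(np.pi if back else 0)
        rr=np.hypot(B[0],B[1])*(-1 if back else 1);h=B[2]-D1;D=np.hypot(rr,h)
        if D>L2+L3 or D<abs(L2-L3): return None
        c=(L2**2+D**2-L3**2)/(2*L2*D);al=np.arccos(c);j2=np.arctan2(rr,h)-al
        ex,ez=rr-L2*np.sin(j2),h-L2*np.cos(j2);el=np.arctan2(ez,ex);f=np.array([np.cos(el)*np.cos(j1),np.cos(el)*np.sin(j1),np.sin(el)])
        return y@f,np.degrees([j1,j2,el+j2]),f,y
    for back in(0,1):
        ph=np.radians(np.arange(0,360.5,.5));E=[ev(a,back) for a in ph]
        for i in range(len(ph)-1):
            if E[i] and E[i+1] and E[i][0]*E[i+1][0]<=0:
                a,b=ph[i],ph[i+1]
                for _ in range(30):
                    m=(a+b)/2
                    if ev(a,back)[0]*ev(m,back)[0]<=0:b=m
                    else:a=m
                _,j,f,y=ev(a,back);j=(j+180)%360-180;R3=R.from_euler('z',j[0],degrees=True)*R.from_euler('y',j[1]-j[2],degrees=True)
                yl=R3.inv().apply(y);j4=np.degrees(np.arctan2(-yl[2],yl[1]));xl=(R3*R.from_euler('x',-j4,degrees=True)).inv().apply(d);j5=np.degrees(np.arctan2(xl[2],xl[0]))
                q=np.r_[j,j4,j5,0];M=fk7(q,PK)[1]@E0;rv=R.from_matrix(M.T@Rt).as_rotvec(degrees=True);
                for sg in(1,-1):
                    qq=q.copy();qq[5]=(sg*rv[2]+180)%360-180
                    if np.linalg.norm(R.from_matrix((fk7(qq,PK)[1]@E0).T@Rt).as_rotvec())<.02 and np.linalg.norm(fk7(qq,PK)[0]-p)<.003: 
                        if not lim or ((qq>lo)&(qq<hi)).all(): res.append(qq.round(1).tolist());break
    return res
E
python3 - <<'E'
from kin import *
print("chk",exact(r.get_state()["tcp_pos"],R.from_euler('xyz',r.get_state()["eef_rot"],degrees=True).as_matrix()))
for x in(-.0265,0,.0265):
    for z in(.0105,.05): print(x,z,exact(cr(x,0,z),sq(Rc)),"nolim",exact(cr(x,0,z),sq(Rc),False))
E
```

```text
chk [[10.5, -7.3, -56.9, 26.9, -13.5, -37.9]]
-0.0265 0.0105 [] nolim [[135.8, -105.9, -63.6, 38.0, -148.9, 32.7], [-167.9, -103.3, -59.3, 158.5, 160.5, -42.3], [-171.9, -105.4, -36.3, -144.9, -171.0, -101.0], [142.1, -108.4, -29.9, -52.8, 159.7, 123.5]]
-0.0265 0.05 [] nolim [[132.1, -99.5, -62.1, 34.7, -143.3, 33.8], [-166.3, -96.9, -57.8, 160.9, 155.7, -43.8], [-173.2, -100.6, -33.5, -139.8, -173.0, -107.4], [142.7, -103.7, -27.6, -58.0, 161.2, 129.6]]
0 0.0105 [] nolim [[139.4, -106.7, -60.9, 40.8, -153.2, 32.4], [-169.5, -104.2, -56.6, 156.1, 164.3, -41.0], [-171.5, -105.2, -34.5, -148.8, -169.6, -96.7], [142.7, -107.9, -27.9, -49.1, 158.9, 120.1]]
0 0.05 [] nolim [[-21.0, -3.3, -65.1, 94.9, 8.7, 3.0], [6.4, -3.6, -59.9, 39.3, -6.9, -28.6], [135.9, -100.6, -59.3, 36.9, -148.1, 34.1], [-168.0, -98.2, -54.9, 159.2, 160.0, -43.1], [-172.4, -100.5, -31.9, -144.0, -171.6, -102.3], [143.0, -103.3, -25.7, -53.8, 160.4, 125.5]]
0.0265 0.0105 [] nolim [[142.8, -107.1, -58.3, 44.0, -157.0, 31.6], [-171.0, -104.9, -54.1, 153.1, 167.6, -39.2], [-171.2, -105.0, -32.6, -152.3, -168.2, -92.8], [143.4, -107.3, -25.8, -45.5, 158.0, 117.0]]
0.0265 0.05 [[9.0, -2.3, -54.1, 29.2, -11.5, -36.8]] nolim [[-27.7, -2.1, -61.3, 110.4, 12.5, 12.9], [9.0, -2.3, -54.1, 29.2, -11.5, -36.8], [139.4, -101.3, -56.7, 39.4, -152.4, 33.8], [-169.5, -99.2, -52.2, 157.0, 163.7, -41.9], [-171.8, -100.3, -30.2, -148.0, -170.2, -97.8], [143.4, -102.8, -23.7, -49.9, 159.6, 121.9]]
```

```bash
python3 - <<'E'
from kin import *
for x in(-.0265,-.015,0):
    for t in(.15,.2,.25,.3,.35,.4,.45):
        Rt=sq(Rs@R.from_euler('y',-t).as_matrix());a=exact(cr(x,0,.0105),Rt);b=exact(cr(x,0,.05),Rt)
        print(x,t,a,b)
# off-axis: tool direction square in pitch but rolled sideways
for roll in(-.5,-.3,.3,.5):
    for t in(.2,.3,.4,.5):
        Rt=sq(Rc@R.from_euler('x',roll).as_matrix()@R.from_euler('y',.5-t).as_matrix()); print("roll",roll,t,exact(cr(-.0265,0,.0105),Rt),exact(cr(-.0265,0,.05),Rt))
E
```

```text
-0.0265 0.15 [[9.6, 8.8, -35.7, 3.0, -37.1, -61.2]] [[10.1, 4.4, -35.2, 2.8, -42.0, -61.0]]
-0.0265 0.2 [[10.1, 7.4, -38.7, 4.6, -32.8, -59.3]] [[10.7, 2.8, -38.1, 4.3, -38.0, -59.2]]
-0.0265 0.25 [[10.5, 6.0, -42.0, 6.9, -28.2, -56.8]] [[11.3, 1.3, -41.1, 6.2, -33.8, -57.1]]
-0.0265 0.3 [[10.9, 4.7, -45.6, 10.2, -23.2, -53.3]] [[11.8, -0.2, -44.5, 8.7, -29.3, -54.3]]
-0.0265 0.35 [[11.0, 3.5, -50.0, 15.6, -17.5, -47.9]] [[12.2, -1.6, -48.2, 12.3, -24.5, -50.5]]
-0.0265 0.4 [[9.2, 2.4, -56.3, 27.7, -9.9, -37.5]] [[12.1, -2.9, -52.5, 17.8, -19.0, -45.1]]
-0.0265 0.45 [] [[10.5, -4.0, -58.0, 28.0, -12.2, -36.4]]
-0.015 0.15 [[9.3, 9.3, -34.1, 2.9, -38.2, -61.6]] [[9.8, 5.0, -33.6, 2.7, -43.0, -61.4]]
-0.015 0.2 [[9.8, 7.9, -37.1, 4.4, -33.9, -59.9]] [[10.4, 3.4, -36.5, 4.1, -39.0, -59.8]]
-0.015 0.25 [[10.2, 6.5, -40.3, 6.5, -29.4, -57.5]] [[10.9, 1.9, -39.5, 5.9, -34.8, -57.7]]
-0.015 0.3 [[10.6, 5.2, -43.9, 9.5, -24.5, -54.3]] [[11.4, 0.4, -42.8, 8.2, -30.4, -55.1]]
-0.015 0.35 [[10.8, 4.0, -48.0, 14.2, -18.9, -49.6]] [[11.8, -1.0, -46.4, 11.5, -25.6, -51.6]]
-0.015 0.4 [[9.7, 2.9, -
[... 1190 characters left out ...]
.3 [[-7.5, 10.0, -25.8, -27.5, -42.4, -105.2]] [[-7.4, 5.7, -26.1, -25.7, -45.9, -102.4]]
roll 0.3 0.4 [[-9.6, 8.4, -27.9, -33.1, -37.9, -111.5]] [[-9.2, 3.8, -28.5, -30.4, -41.2, -107.7]]
roll 0.3 0.5 [[-12.6, 7.4, -29.4, -40.5, -34.7, -120.2]] [[-11.9, 2.4, -30.3, -36.8, -37.5, -115.1]]
roll 0.5 0.2 [[-15.6, 17.3, -15.4, -33.7, -59.6, -118.0]] [[-15.8, 13.4, -15.8, -32.6, -62.7, -116.0]]
roll 0.5 0.3 [[-18.1, 15.8, -17.7, -38.4, -56.2, -123.1]] [[-18.4, 11.7, -18.1, -37.0, -59.3, -120.7]]
roll 0.5 0.4 [[-21.2, 14.6, -19.8, -43.9, -53.5, -129.3]] [[-21.4, 10.4, -20.3, -42.1, -56.4, -126.4]]
roll 0.5 0.5 [[-24.7, 14.0, -21.8, -50.2, -51.7, -136.7]] [[-24.9, 9.5, -22.3, -47.9, -54.4, -133.1]]
```

```bash
python3 - <<'E'
from kin import *
for ro in(.1,.15,.2,.25,.3):
    Ro=R.from_euler('y',-ro).as_matrix()
    print(ro,[exact(cr(x,0,z),sq(Rc)@Ro) for x,z in((-.0265,.0105),(-.02,.03),(-.02,.12))],"mat",[exact(np.array([.5065,.3776,z]),down(-11.4)@Ro) for z in(.015,.15)])
    a=sq(Rc)@Ro; b=sq(Rc@R.from_euler('x',ro).as_matrix());print(np.abs(a-b).max())
print(exact(np.array([.45,.1,.33]),down(-60)@Ro))
E
```

```text
0.1 [[[7.5, 2.4, -48.3, -4.5, -10.2, -71.2]], [[7.7, -0.2, -47.7, -3.1, -13.4, -69.6]], [[9.4, -12.7, -46.2, 0.3, -27.3, -64.8]]] mat [[[51.1, 30.0, -12.4, -6.6, -50.5, -107.6]], [[51.1, 22.0, -5.4, -5.6, -65.3, -105.7]]]
0.0
0.15 [[[1.9, 3.5, -40.3, -20.8, -18.2, -91.5]], [[2.6, 0.9, -40.5, -17.7, -20.2, -87.8]], [[4.8, -11.1, -41.2, -9.7, -30.8, -77.6]]] mat [[[49.5, 31.1, -9.5, -9.3, -54.0, -110.6]], [[49.5, 23.3, -2.8, -8.1, -68.4, -108.1]]]
0.0
0.2 [[[-3.5, 4.6, -35.5, -29.9, -24.3, -104.2]], [[-2.7, 2.2, -35.7, -27.0, -26.0, -100.4]], [[-0.6, -9.4, -36.7, -18.4, -35.0, -89.1]]] mat [[[47.9, 32.3, -6.7, -11.7, -57.5, -113.3]], [[48.0, 24.6, -0.2, -10.4, -71.4, -110.2]]]
0.0
0.25 [[[-8.4, 5.9, -32.0, -36.1, -29.7, -113.3]], [[-7.6, 3.6, -32.1, -33.5, -31.3, -109.7]], [[-5.8, -7.6, -33.0, -25.4, -39.5, -98.7]]] mat [[[46.4, 33.5, -4.1, -13.9, -60.9, -115.6]], [[46.5, 25.9, 2.4, -12.6, -74.5, -112.1]]]
0.0
0.3 [[[-12.6, 7.4, -29.4, -40.5, -34.7, -120.2]], [[-11.9, 5.1, -29.3, -38.2, -36.2, -116.9]], [[-10.7, -5.7, -29.9, -30.9, -43.9, -106.6]]] mat [[[45.0, 34.8, -1.5, -15.8, -64.3, -117.6]], [[45.1, 27.3, 4.8, -14.6, -77.6, -113.7]]]
0.0
[[21.5, 1.6, -5.0, -17.0, -86.1, -85.8]]
```

A tool rolled 0.2 rad about its closing axis makes the deck-square pose reachable with good joint margins. A flat pinch on the wall allows that roll, so I'll set the tray back on the mat and re-grip it rolled.

```bash
python3 - <<'E'
from rel import *
rel(cr(-.0235,-.0017,.16),sq(Rc));rel([.43,.13,.31],down(-60));rel([.5065,.3777,.13],down(-11.4))
E
```

```text
rel [-0.0013, 0.0165, -0.0857] [-0.18, 0.27, 0.03] rows 2.1 0.0
rel [-0.2491, 0.0025, -0.1635] [-28.11, -7.97, -31.9] rows 7.1 6.0
rel [-0.4992, 0.0324, 0.0266] [-23.96, -20.2, -79.35] rows 12.0 11.9
```

```bash
python3 drive.py '[[0,0.01,-0.04,0,0,0],[0,0.016,-0.08,0,0,0],[-0.03,0.016,-0.1,-3,-1,-4],[-0.07,0.014,-0.12,-8,-2,-10],[-0.11,0.01,-0.135,-13,-4,-16],[-0.15,0.008,-0.15,-18,-5,-21],[-0.19,0.005,-0.16,-23,-7,-27],[-0.22,0.003,-0.164,-28,-8,-32],[-0.25,0.003,-0.163,-28,-9,-38],[-0.285,0.007,-0.14,-27,-11,-45],[-0.32,0.01,-0.12,-27,-13,-52],[-0.355,0.014,-0.095,-26,-15,-58]]'; python3 - <<'E'
from rel import *
rel([.5065,.3777,.13],down(-11.4));rel([.5065,.3777,.025],down(-11.4))
E
```

```text
time_s: 9.32
tcp_pos: [0.4586, 0.2354, 0.2422]
eef_rot: [-179.8, 0.2, -33.0]
contact_force: [1.2, 0.5, -1.5]
gripper_width: 0.0031
gripper_force: 25.0
rel [-0.0369, -0.145, 0.1129] [-0.26, 0.18, -21.6] rows 4.5 3.0
rel [-0.0365, -0.1446, 0.2179] [-0.26, 0.18, -21.6] rows 6.3 3.0
```

```bash
python3 drive.py '[[-0.01,-0.03,0.02,0,0,-6],[-0.02,-0.07,0.05,0,0,-13],[-0.03,-0.11,0.08,0,0,-19],[-0.037,-0.14,0.105,0,0,-21.6],[-0.037,-0.145,0.113,0,0,-21.6],[-0.037,-0.145,0.113,0,0,-21.6],[-0.037,-0.145,0.113,0,0,-21.6]]'; python3 - <<'E'
from rel import *
rel([.5065,.3777,.018],down(-11.4))
E
```

```text
time_s: 9.9
tcp_pos: [0.5058, 0.3749, 0.1277]
eef_rot: [-180.0, 0.3, -11.7]
contact_force: [0.1, -0.8, -1.7]
gripper_width: 0.0023
gripper_force: 25.0
rel [0.0006, -0.0029, 0.1097] [-0.01, 0.28, -0.34] rows 2.6 0.1
```

```bash
python3 drive.py '[[0,-0.002,0.03,0,0.3,-0.3],[0,-0.003,0.065,0,0.3,-0.3],[0,-0.003,0.09,0,0.3,-0.3],[0,-0.003,0.103,0,0.3,-0.3],[0,-0.003,0.109,0,0.3,-0.3],[0,-0.003,0.112,0,0.3,-0.3],[0,-0.003,0.112,0,0.3,-0.3]]'; python3 drive.py '[[0,0,0,0,0,0],[0,0,0,0,0,0],[0,0,0,0,0,0],[0,0,-0.001,0,-3,0],[0,0,-0.001,0,-7,0],[0,0,-0.001,0,-11.5,0],[0,0,-0.001,0,-11.5,0]]' 0.026 ; python3 - <<'E'
from rel import *
rel([.505,.3772,.014],down(-11.4)@R.from_euler('y',-.2).as_matrix())
E
```

```text
time_s: 10.48
tcp_pos: [0.5068, 0.3786, 0.0197]
eef_rot: [-179.7, -0.1, -11.5]
contact_force: [-0.1, -0.4, -1.3]
gripper_width: 0.0028
gripper_force: 25.0
time_s: 11.07
tcp_pos: [0.5087, 0.3791, 0.0208]
eef_rot: [-179.6, 11.6, -11.4]
contact_force: [2.2, 1.4, 0.1]
gripper_width: 0.0257
gripper_force: 0.0
rel [-0.0018, 0.0026, 0.0073] [-0.43, 0.09, -0.05] rows 0.2 0.1
```

```bash
python3 - <<'E'
from rel import *
for n in("top","scene"):
    c=r.capture(n);hsv=cv2.cvtColor(c["frame"],cv2.COLOR_RGB2HSV);Q=(cloud(c)-np.array([.51,.4022,.004]))@R.from_euler('z',-11.4,degrees=True).as_matrix()
    near=(abs(Q[...,0])<.14)&(abs(Q[...,1])<.045)&(Q[...,2]<.04)
    m=near&(hsv[...,0]>145)&(hsv[...,0]<178)&(hsv[...,1]>70);print(n,"tag",m.sum(),Q[m].mean(0).round(4))
    k=near&(hsv[...,1]<50)&(hsv[...,2]>120)&(Q[...,2]>.003)
    for a in("far","near"):
        q=Q[k&((Q[...,0]>.06) if a=="far" else (Q[...,0]<-.06)&(Q[...,0]>-.095))]
        if len(q)>10: print(n,a,len(q),np.percentile(q,3,0).round(4),np.percentile(q,97,0).round(4))
E
```

```text
top tag 86 [-0.1031  0.0012  0.0203]
top near 98 [-0.0894 -0.027   0.0034] [-0.0606  0.0288  0.0305]
scene tag 34 [-0.1097  0.0011  0.018 ]
scene far 121 [ 0.0616 -0.0233  0.0039] [0.0938 0.032  0.0307]
scene near 14 [-0.0887 -0.0222  0.0195] [-0.0825  0.0066  0.0306]
```

```bash
python3 - <<'E'
from rel import *
rel([.504,.3776,.014],down(-11.4)@R.from_euler('y',-.2).as_matrix())
E
python3 drive.py '[[-0.001,0.001,0.003,-0.4,0,0],[-0.003,0.0025,0.006,-0.4,0,0],[-0.003,0.0025,0.007,-0.4,0,0],[-0.003,0.0025,0.007,-0.4,0,0]]'; python3 drive.py '[[0,0,0,0,0,0],[0,0,0,0,0,0],[0,0,0,0,0,0],[0,0,0,0,0,0],[0,0,0,0,0,0],[0,0,0,0,0,0],[0,0,0,0,0,0]]' 0.0 30;  python3 - <<'E'
from rel import *
rel([.5045,.3776,.13],down(-11.4)@R.from_euler('y',-.2).as_matrix())
E
```

```text
rel [-0.002, 0.0016, 0.0068] [-0.35, -0.14, -0.09] rows 0.2 0.1
time_s: 11.5
tcp_pos: [0.5003, 0.3771, 0.0136]
eef_rot: [179.8, 11.4, -11.3]
contact_force: [-0.2, -0.7, 0.6]
gripper_width: 0.026
gripper_force: 0.0
time_s: 12.08
tcp_pos: [0.5016, 0.3774, 0.0139]
eef_rot: [179.9, 11.4, -11.4]
contact_force: [0.4, 0.5, -0.2]
gripper_width: 0.0021
gripper_force: 30.0
rel [-0.0202, -0.0006, -0.1143] [0.1, -0.07, 0.02] rows 2.8 0.0
```

```bash
python3 drive.py '[[-0.002,0,-0.01,0,0,0],[-0.006,0,-0.03,0,0,0],[-0.013,0,-0.065,0,0,0],[-0.021,0,-0.105,0,0,0],[-0.03,0,-0.147,0,0,0],[-0.03,0,-0.147,0,0,0]]'; python3 - <<'E'
from rel import *
Ro=R.from_euler('y',-.2).as_matrix()
rel([.43,.15,.33],down(-50)@Ro);rel([.42,.02,.31],down(-75)@R.from_euler('x',15,degrees=True).as_matrix()@Ro);rel(cr(-.02,0,.14),sq(Rc)@Ro);print(down(-90)@R.from_euler('x',15,degrees=True).as_matrix())
E
```

```text
time_s: 12.58
tcp_pos: [0.5048, 0.3794, 0.1736]
eef_rot: [-179.6, 10.9, -11.2]
contact_force: [1.8, 1.0, 1.5]
gripper_width: 0.0026
gripper_force: 30.0
rel [-0.0577, 0.2385, -0.15] [7.09, -0.42, 38.05] rows 6.9 5.4
rel [-0.0388, 0.3681, -0.1342] [25.04, 8.05, 59.56] rows 9.4 9.1
rel [0.0403, 0.4962, -0.057] [38.21, 20.13, 73.45] rows 12.0 11.9
[[ 2.22044605e-16 -9.65925826e-01  2.58819045e-01]
 [-1.00000000e+00 -2.14478618e-16  5.74693726e-17]
 [ 0.00000000e+00 -2.58819045e-01 -9.65925826e-01]]
```

```bash
python3 drive.py '[[-0.008,0.03,-0.03,1,0,6],[-0.016,0.065,-0.06,2,0,12],[-0.025,0.1,-0.09,3,0,18],[-0.035,0.14,-0.115,4,0,24],[-0.045,0.18,-0.135,5,0,30],[-0.055,0.22,-0.148,7,0,36],[-0.055,0.25,-0.148,11,2,41],[-0.05,0.285,-0.145,15,4,47],[-0.045,0.325,-0.14,20,6,53],[-0.04,0.36,-0.134,25,8,59],[-0.03,0.39,-0.12,28,10,62],[-0.02,0.415,-0.11,30,12,65]]'; python3 - <<'E'
from rel import *
Ro=R.from_euler('y',-.2).as_matrix()
rel(cr(-.02,0,.14),sq(Rc)@Ro)
E
```

```text
time_s: 13.58
tcp_pos: [0.4192, -0.0322, 0.2765]
eef_rot: [-160.2, 10.4, -78.3]
contact_force: [-0.2, -0.1, -2.2]
gripper_width: 0.0024
gripper_force: 30.0
rel [0.1001, -0.0047, 0.045] [10.88, 3.99, 7.79] rows 2.6 2.0
```

```bash
python3 drive.py '[[0.03,-0.001,0.01,4,1,3],[0.06,-0.003,0.025,8,3,6],[0.09,-0.005,0.04,10.9,4,7.8],[0.1,-0.005,0.045,10.9,4,7.8],[0.1,-0.005,0.045,10.9,4,7.8],[0.1,-0.005,0.045,10.9,4,7.8]]'; cat > held2.py <<'E'
from kin import *
# held tray in a frame of un-rolled tool
def held2(s=None):
    s=s or r.get_state();R0=R.from_euler('xyz',s["eef_rot"],degrees=True).as_matrix()@R.from_euler('y',.2).as_matrix()
    for n in("top","scene"):
        c=r.capture(n);hsv=cv2.cvtColor(c["frame"],cv2.COLOR_RGB2HSV);Q=(cloud(c)-s["tcp_pos"])@R0
        near=(abs(Q[...,0])<.13)&(Q[...,1]>-.075)&(Q[...,1]<.01)&(Q[...,2]>-.03)&(Q[...,2]<.025)
        m=near&(hsv[...,0]>145)&(hsv[...,0]<178)&(hsv[...,1]>70);print(n,"tag",m.sum(),Q[m].mean(0).round(4))
        k=near&(hsv[...,1]<60)
        for a,kk in(("+",k&(Q[...,0]>.04)),("-",k&(Q[...,0]<-.04))):
            q=Q[kk]
            if len(q)>10:print(n,a,len(q),np.percentile(q,3,0).round(4),np.percentile(q,97,0).round(4))
        # rim at far side: tilt along x via points close to rim z
        q=Q[k&(Q[...,1]<-.049)&(Q[...,2]<-.004)]
        if len(q)>20: print(n,"rim slope dz/dx",np.polyfit(q[:,0],q[:,2],1).round(4),len(q))
        q=Q[k&(Q[...,2]>-.002)&(Q[...,1]>-.046)&(Q[...,1]<-.012)]
        if len(q)>20: print(n,"floor",np.linalg.lstsq(np.c_[q[:,:2],np.ones(len(q))],q[:,2],rcond=None)[0].round(4),len(q))
E
python3 - <<'E'
from held2 import *
held2();s=r.get_state();print((Rc.T@(s["tcp_pos"]-C0)).round(4),s["joints"].round(1))
Ro=R.from_euler('y',-.2).as_matrix();rel(cr(-.0215,0,.03),sq(Rc)@Ro)
E
```

```text
time_s: 14.08
tcp_pos: [0.4593, -0.1152, 0.2181]
eef_rot: [-151.2, 10.0, -87.0]
contact_force: [1.2, -0.0, -0.7]
gripper_width: 0.0025
gripper_force: 30.0
top tag 79 [-0.0962 -0.0271 -0.0173]
top + 139 [ 0.0695 -0.0559 -0.0199] [ 0.0933 -0.0005  0.0097]
top - 284 [-0.0847 -0.056  -0.0206] [-0.0412  0.0007  0.0104]
top rim slope dz/dx [ 0.0059 -0.0129] 84
top floor [0.0028 0.0049 0.0059] 205
scene tag 41 [-0.0997 -0.0318 -0.0155]
scene + 279 [ 0.0418 -0.0614 -0.0159] [0.0906 0.0012 0.0095]
scene - 269 [-0.0875 -0.0601 -0.0162] [-0.0413  0.0019  0.0087]
scene rim slope dz/dx [ 0.0024 -0.0106] 243
[-0.017   0.0032  0.1394] [  0.5 -11.4 -36.1 -16.5 -37.6  10.8]
rel [0.0249, 0.004, 0.1065] [0.31, 0.07, 0.33] rows 2.6 0.1
```

```bash
python3 - <<'E'
from held2 import *
Ro=R.from_euler('y',-.2).as_matrix();rel(cr(-.0215,.0033,.026),sq(Rc)@Ro)
E
python3 drive.py '[[0.005,0.001,0.02,0.3,0,0.3],[0.011,0.003,0.05,0.3,0,0.3],[0.017,0.004,0.08,0.3,0,0.3],[0.021,0.004,0.1,0.3,0,0.3],[0.0225,0.004,0.109,0.3,0,0.3],[0.0225,0.004,0.111,0.3,0,0.3],[0.0225,0.004,0.111,0.3,0,0.3]]'; python3 - <<'E'
from held2 import *
s=r.get_state();print((Rc.T@(s["tcp_pos"]-C0)).round(4),s["joints"].round(1))
Ro=R.from_euler('y',-.2).as_matrix();rel(cr(-.0215,.0033,.011),sq(Rc)@Ro)
c=r.capture("scene");save(c,"p1",(150,290,180,285),5.5)
E
```

```text
rel [0.0225, 0.004, 0.1111] [0.31, 0.07, 0.33] rows 2.7 0.1
time_s: 14.77
tcp_pos: [0.5104, -0.1162, 0.1172]
eef_rot: [-150.9, 10.1, -87.1]
contact_force: [0.1, -0.3, -1.7]
gripper_width: 0.0028
gripper_force: 30.0
[-0.0216  0.0036  0.0257] [ -2.2   2.7 -35.8 -27.3 -25.4  24.7]
rel [0.0032, -0.0002, 0.0143] [0.07, 0.09, 0.05] rows 0.4 0.0
```

View pics/p1.png

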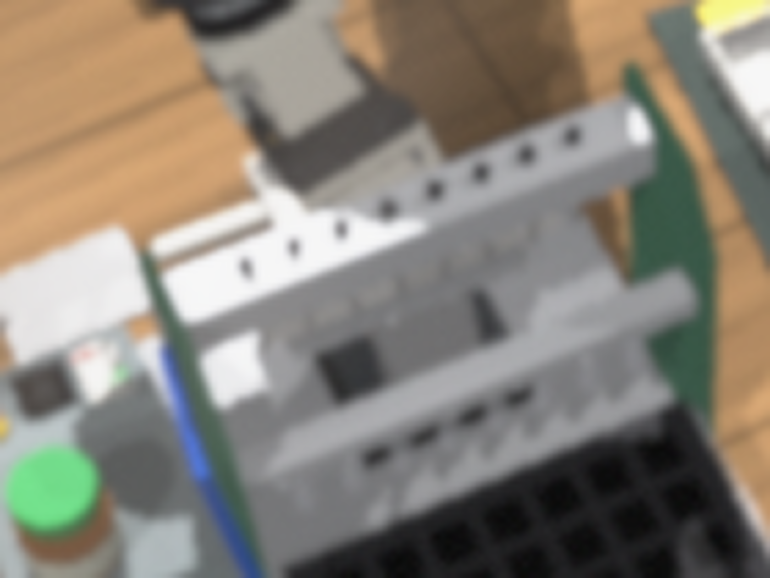

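The picture shows the gripper in front of and clear of the needle bar; the bar itself hides the tray. Now I lower slowly.

```bash
python3 drive.py '[[0.001,0,0.003,0,0,0],[0.001,0,0.006,0,0,0],[0.002,0,0.009,0,0,0],[0.002,0,0.011,0,0,0],[0.0025,0,0.012,0,0,0],[0.0025,0,0.012,0,0,0]]'; python3 drive.py '[[0,0,0.001,0,0,0],[0.0005,0,0.002,0,0,0],[0.0005,0,0.002,0,0,0]]'; python3 - <<'E'
from held2 import *
s=r.get_state();print((Rc.T@(s["tcp_pos"]-C0)).round(4),"force cradle",(Rc.T@s["contact_force"]).round(1))
E
```

```text
time_s: 15.32
tcp_pos: [0.516, -0.1171, 0.1058]
eef_rot: [-150.9, 10.1, -87.1]
contact_force: [0.2, -0.1, -0.6]
gripper_width: 0.0027
gripper_force: 30.0
time_s: 15.57
tcp_pos: [0.5169, -0.1172, 0.104]
eef_rot: [-150.9, 10.1, -87.1]
contact_force: [0.1, -0.2, -1.5]
gripper_width: 0.003
gripper_force: 30.0
[-0.0222  0.0029  0.011 ] force cradle [-0.6 -0.1 -1.4]
```

```bash
for i in 1 2; do python3 drive.py '[[0,0,0.0005,0,0,0],[0.0002,0,0.001,0,0,0],[0.0002,0,0.001,0,0,0]]' >/dev/null; python3 - <<'E'
from held2 import *
s=r.get_state();print((Rc.T@(s["tcp_pos"]-C0)).round(4),"force cradle",(Rc.T@s["contact_force"]).round(1))
E
done
```

```text
[-0.0221  0.0029  0.01  ] force cradle [-0.9  0.8 -0.7]
[-0.0221  0.003   0.0097] force cradle [-2.   0.4 10.4]
```

```bash
python3 drive.py '[[0,0,-0.0007,0,0,0],[0,0.001,-0.0007,0,0,0],[0,0.002,-0.0007,0,0,0],[0,0.002,-0.0007,0,0,0]]' >/dev/null; for i in 1 2; do python3 - <<'E'
from held2 import *
s=r.get_state();print((Rc.T@(s["tcp_pos"]-C0)).round(4),"force cradle",(Rc.T@s["contact_force"]).round(1))
E
[ $i = 1 ] && python3 drive.py '[[0,0.0005,0,0,0,0],[0,0.001,0,0,0,0],[0,0.0015,0,0,0,0],[0,0.0015,0,0,0,0]]' >/dev/null
done
```

```text
[-0.0241  0.0028  0.0097] force cradle [-0.5 -0.1  1. ]
[-0.0256  0.0028  0.0097] force cradle [-0.2 -0.4  0.7]
```

```bash
for i in 1 2 3; do python3 drive.py '[[0,0.0004,0,0,0,0],[0,0.0008,0,0,0,0],[0,0.0008,0,0,0,0]]' >/dev/null; python3 - <<'E'
from held2 import *
s=r.get_state();f=Rc.T@s["contact_force"];print((Rc.T@(s["tcp_pos"]-C0)).round(4),"force cradle",f.round(1),s["moment"].round(2))
E
done
```

```text
[-0.0262  0.0028  0.0098] force cradle [-1.1 -0.7 -0.5] [-0.68  1.54 -0.07]
[-0.0263  0.0028  0.0098] force cradle [ 2.9  0.5 -2.9] [-0.55  0.69 -0.25]
[-0.0264  0.0027  0.0099] force cradle [ 5.7  0.8 -4.2] [-0.41  0.01 -0.33]
```

```bash
python3 drive.py '[[0.0001,0,0.0006,0,0,0],[0.0001,0,0.0006,0,0,0]]'; python3 drive.py '[[0,0,0,0,0,0],[0,0,0,0,0,0],[0,0,0,0,0,0],[0,0,0,0,0,0]]' 0.016; python3 - <<'E'
from held2 import *
s=r.get_state();f=Rc.T@s["contact_force"];print((Rc.T@(s["tcp_pos"]-C0)).round(4),"force cradle",f.round(1))
Ro=R.from_euler('y',-.2).as_matrix();rel(cr(-.0265,.0028,.10),sq(Rc)@Ro)
E
```

```text
time_s: 17.65
tcp_pos: [0.5138, -0.1172, 0.1008]
eef_rot: [-150.8, 10.1, -87.1]
contact_force: [1.4, 0.6, 6.2]
gripper_width: 0.0024
gripper_force: 30.0
time_s: 17.98
tcp_pos: [0.5119, -0.117, 0.0991]
eef_rot: [-151.0, 10.1, -87.1]
contact_force: [-0.2, -0.3, -0.4]
gripper_width: 0.0156
gripper_force: 0.0
[-0.0289  0.0029  0.009 ] force cradle [-0.3 -0.3 -0.3]
rel [-0.0181, -0.0022, -0.0891] [0.13, 0.07, -0.01] rows 2.2 0.0
```

```bash
python3 drive.py '[[0,-0.0022,0,0,0,0],[-0.001,-0.0022,-0.005,0,0,0],[-0.004,-0.0022,-0.02,0,0,0],[-0.01,-0.0022,-0.05,0,0,0],[-0.018,-0.0022,-0.089,0,0,0],[-0.026,-0.0022,-0.128,0,0,0],[-0.03,-0.0022,-0.145,0,0,0],[-0.03,-0.0022,-0.145,0,0,0]]' 0.016; cat > tray.py <<'E'
from kin import *
def tray(d):
    for n in d:
        c=d[n];hsv=cv2.cvtColor(c["frame"],cv2.COLOR_RGB2HSV);Q=(cloud(c)-C0)@Rc
        near=(abs(Q[...,1])<.125)&(abs(Q[...,0])<.045)&(Q[...,2]>-.02)&(Q[...,2]<.04)
        m=near&(hsv[...,0]>145)&(hsv[...,0]<178)&(hsv[...,1]>60)
        if m.sum(): print(n,"tag",m.sum(),Q[m].mean(0).round(4))
        k=near&(Q[...,2]>.012)&~m;q=Q[k]
        if len(q)>20: print(n,"rim",len(q),np.percentile(q,3,0).round(4),np.percentile(q,97,0).round(4),"slopes",np.linalg.lstsq(np.c_[q[:,:2],np.ones(len(q))],q[:,2],rcond=None)[0].round(3))
        q=Q[near&(abs(Q[...,2]-.003)<.008)&(abs(Q[...,1])<.08)&(abs(Q[...,0])<.02)]
        if len(q)>20: print(n,"floor",len(q),np.linalg.lstsq(np.c_[q[:,:2],np.ones(len(q))],q[:,2],rcond=None)[0].round(4))
E
python3 - <<'E'
from tray import *
d={n:r.capture(n) for n in("top","scene")};pickle.dump(d,open("c5.pkl","wb"));tray(d)
save(d["top"],"t5",(280,425,150,255),5.5);pointer(d["top"])
Ro=R.from_euler('y',-.2).as_matrix();rel(pa(0,0,.1),sq(Rp))
E
```

```text
time_s: 18.65
tcp_pos: [0.4438, -0.1137, 0.2358]
eef_rot: [-150.4, 10.0, -87.0]
contact_force: [0.2, 0.1, 0.1]
gripper_width: 0.0163
gripper_force: 0.0
top tag 64 [0.0012 0.0974 0.0268]
top rim 349 [-0.0289 -0.0899  0.0128] [0.0299 0.0969 0.031 ] slopes [0.006 0.003 0.022]
top floor 410 [ 0.0191 -0.0047  0.0036]
scene rim 134 [ 0.0253 -0.0815  0.0122] [0.0349 0.0853 0.0235] slopes [ 0.55  -0.001  0.   ]
red 380.4 238.05 42 [-0.0262  0.0234  0.    ]
green 377.48 227.76 94 [ 0.0157  0.04   -0.    ]
rel [0.2186, 0.026, 0.0164] [5.59, 11.53, -0.54] rows 5.3 1.8
```

View pics/t5.png

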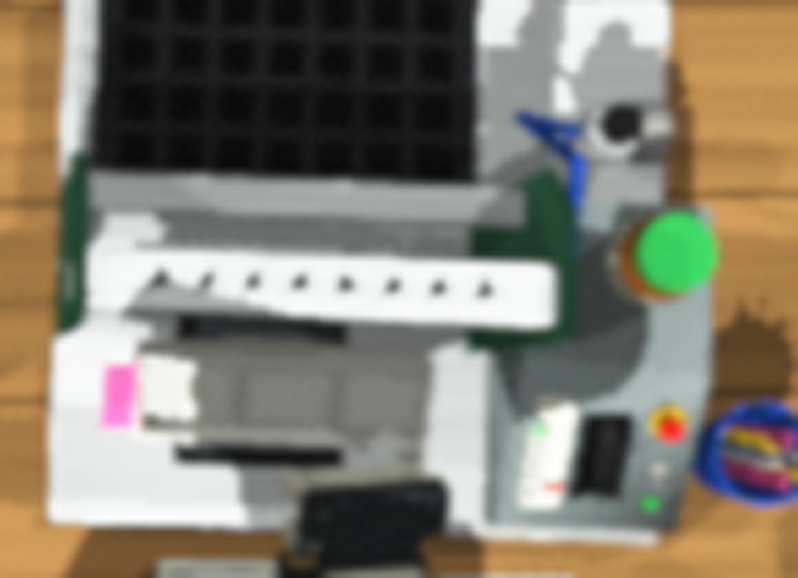

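```bash
python3 - <<'E'
from tray import *
d0=pickle.load(open("c0.pkl","rb"))["top"];d5=pickle.load(open("c5.pkl","rb"));c=d5["top"]
Z0=cloud(d0)[...,2]
g=cv2.cvtColor(d0["frame"],cv2.COLOR_RGB2LAB).astype(float)
def sy(p): return (Rs.T@(np.array(p)-S0))
# base edges by chroma (wood b* high vs grey) half-level crossing
L=[];Rr=[]
b=g[...,2]-128
for v in list(range(222,242)):
    row=b[v,280:300];h=(row[:3].mean()+row[-5:].mean())/2;i=np.nonzero((row[:-1]>h)&(row[1:]<=h))[0]
    if len(i): i=i[0];u=280+i+(row[i]-h)/(row[i]-row[i+1]);L.append(sy(plane(d0,u,v,.0125))[1])
for v in range(152,168):
    row=b[v,394:410];h=(row[:4].mean()+row[-4:].mean())/2;i=np.nonzero((row[:-1]<h)&(row[1:]>=h))[0]
    if len(i): i=i[-1];u=394+i+(h-row[i])/(row[i+1]-row[i]);Rr.append(sy(plane(d0,u,v,.0125))[1])
print("base left y",np.median(L),len(L),"right",np.median(Rr),len(Rr))
# side plates by green at z .268
hsv=cv2.cvtColor(d0["frame"],cv2.COLOR_RGB2HSV).astype(int)
P=cloud(d0);top=(P[...,2]>.262)&(P[...,2]<.275);top[:, :285]=0
q=(P[top]-S0)@Rs;q=q[(q[:,0]>0)&(q[:,0]<.11)]
print("plates L",np.median(q[q[:,1]>.17,1]),"R",np.median(q[q[:,1]<-.05,1]))
# tray ends on rim plane in cradle frame
def cp(c,u,v,h):
    o,dd=ray(c,u,v);n=Rc[:,2];t=(n@(C0-o)+h)/(n@dd);return Rc.T@(o+t*dd-C0)
H=cv2.cvtColor(c["frame"],cv2.COLOR_RGB2HSV).astype(int);m=(H[...,0]>145)&(H[...,0]<178)&(H[...,1]>60);m[:,:290]=0;m[:,312:]=0;m[:205]=0;m[235:]=0
w=m*H[...,1];vv,uu=np.indices(m.shape);print("tag centre",cp(c,(uu*w).sum()/w.sum(),(vv*w).sum()/w.sum(),.026),m.sum())
Q=(cloud(c)-C0)@Rc
E0s=[]
for v in range(212,230):
    cols=[u for u in range(345,368) if Q[v,u,2]>.012 and abs(Q[v,u,0])<.03]
    if cols: E0s.append(cp(c,max(cols)+.5,v,.026)[1])
print("right end y",np.round(E0s,3))
# deck ends from c0
Q0=(P-C0)@Rc;a=[];bb=[]
for v in range(214,224):
    cols=[u for u in range(296,365) if abs(Q0[v,u,2])<.015 and abs(Q0[v,u,0])<.02]
    if cols:a.append(cp(d0,min(cols)-.5,v,0)[1]);bb.append(cp(d0,max(cols)+.5,v,0)[1])
print("deck ends",np.median(a),np.median(bb))
E
```

```text
base left y 0.20161299758650136 20 right -0.20560267284884906 16
plates L 0.19571519663320336 R -0.07496706674848037
tag centre [0.00111835 0.0973074  0.026     ] 65
right end y [-0.065 -0.092 -0.092 -0.092 -0.093 -0.093 -0.094 -0.091 -0.091 -0.092
 -0.092 -0.092 -0.093 -0.093 -0.094 -0.091]
deck ends 0.0746221945651794 -0.07489345167362632
```

```bash
python3 - <<'E'
from tray import *
c=pickle.load(open("c5.pkl","rb"))["top"];Q=(cloud(c)-C0)@Rc
def cp(c,u,v,h):
    o,dd=ray(c,u,v);n=Rc[:,2];t=(n@(C0-o)+h)/(n@dd);return Rc.T@(o+t*dd-C0)
up=[];dn=[]
for u in range(307,358):
    rows=[v for v in range(205,238) if .012<Q[v,u,2]<.04 and abs(Q[v,u,0])<.04]
    if rows: up.append(cp(c,u,min(rows)-.5,.026)[:2]);dn.append(cp(c,u,max(rows)+.5,.026)[:2])
for s,e in(("up",up),("dn",dn)):
    e=np.array(e);k=abs(e[:,0]-np.median(e[:,0]))<.006;p=np.polyfit(e[k,1],e[k,0],1);print(s,k.sum(),"slope deg",np.degrees(p[0]).round(2),"x at0",p[1].round(4))
E
```

```text
up 51 slope deg 0.23 x at0 0.0346
dn 50 slope deg 0.25 x at0 -0.0288
```

The picture shows the tray flat on the deck with the tag to the left at crop (118,395). Its centre is about 3 mm right of the deck's middle and it is parallel to the cradle. The red pointer at (553,488) sits five ticks below the green mark (540,428), so it stands at click 1. Now the wheel.

```bash
python3 - <<'E'
from kin import *
rel(pa(-.006,0,.10),sq(Rp));rel(pa(-.006,0,.03),sq(Rp))
E
python3 drive.py '[[0.03,0.003,0,1,2,0],[0.065,0.007,0.003,2,4,0],[0.1,0.012,0.005,3,6,0],[0.14,0.018,0.008,4,8,0],[0.18,0.024,0.012,5,10,-0.4],[0.205,0.028,0.015,5.6,11.5,-0.5],[0.218,0.032,0.016,5.6,11.5,-0.5],[0.218,0.032,0.016,5.6,11.5,-0.5]]' 0.0 10; python3 - <<'E'
from kin import *
rel(pa(-.006,0,.025),sq(Rp))
s=r.get_state();print((Rp.T@(s["tcp_pos"]-P0)).round(4))
E
```

```text
rel [0.2187, 0.0319, 0.017] [5.59, 11.53, -0.54] rows 5.3 1.8
rel [0.2327, 0.0251, 0.0852] [5.59, 11.53, -0.54] rows 6.0 1.8
time_s: 19.42
tcp_pos: [0.433, -0.3255, 0.1596]
eef_rot: [-146.1, 0.2, -92.9]
contact_force: [-0.4, -0.4, 0.9]
gripper_width: 0.0004
gripper_force: 0.0
rel [-0.0016, -0.0044, 0.0727] [0.46, 0.03, -0.28] rows 1.7 0.1
[-0.0098 -0.0016  0.0977]
```

```bash
python3 drive.py '[[-0.001,-0.002,0.025,0.4,0,-0.3],[-0.0016,-0.004,0.05,0.4,0,-0.3],[-0.0016,-0.0044,0.068,0.4,0,-0.3],[-0.0016,-0.0044,0.074,0.4,0,-0.3],[-0.0016,-0.0044,0.075,0.4,0,-0.3]]'; python3 drive.py '[[0,0,0.002,0,0,0],[0,0,0.0035,0,0,0],[0,0,0.0035,0,0,0]]'; cat > pf.py <<'E'
from kin import *
s=r.get_state();print("panel",(Rp.T@(s["tcp_pos"]-P0)).round(4),"F",(Rp.T@s["contact_force"]).round(1),round(s["time_s"],2))
E
python3 pf.py
```

```text
time_s: 19.83
tcp_pos: [0.4798, -0.3233, 0.1016]
eef_rot: [-145.6, -0.0, -92.5]
contact_force: [-0.3, -0.3, 0.6]
gripper_width: 0.0004
gripper_force: 0.0
time_s: 20.08
tcp_pos: [0.4821, -0.3242, 0.1018]
eef_rot: [-145.3, -0.2, -92.5]
contact_force: [-0.1, 0.1, 0.4]
gripper_width: 0.0007
gripper_force: 0.0
panel [-0.002   0.002   0.0223] F [0.1 0.1 0.4] 20.08
```

```bash
python3 drive.py '[[0.002,0.002,0.001,0,0,0],[0.002,0.004,0.003,0,0,0],[0.002,0.004,0.004,0,0,0],[0.002,0.004,0.004,0,0,0]]' >/dev/null; python3 pf.py;for i in 1 2 3; do python3 drive.py '[[0,0,0.0005,0,0,0],[0,0,0.001,0,0,0],[0,0,0.001,0,0,0]]' >/dev/null; python3 pf.py; done
```

```text
panel [-0.0066 -0.0002  0.0177] F [ 0.4 -0.5 -0.1] 20.42
panel [-0.0064 -0.0001  0.0166] F [0.2 0.8 0.1] 20.67
panel [-0.0064 -0.      0.0156] F [-0.2 -0.3 -0.4] 20.92
panel [-0.0065 -0.0001  0.0151] F [-1.3  1.  10.4] 21.17
```

```bash
python3 drive.py '[[0,-0.002,0,0,0,0],[0,-0.004,0,0,0,0],[0,-0.0065,0,0,0,0],[0,-0.009,0,0,0,0],[0,-0.0115,0,0,0,0],[0,-0.0125,0,0,0,0],[0,-0.0125,0,0,0,0]]'>/dev/null; python3 pf.py; python3 drive.py '[[0,0,-0.006,0,0,0],[0,0,-0.009,0,0,0],[0,0.01,-0.009,0,0,0],[0,0.013,-0.009,0,0,0]]'>/dev/null; python3 - <<'E'
from kin import *
d=r.capture("top");pointer(d);save(d,"w1",(355,425,205,255),8)
d=r.capture("scene");pointer(d)
E
python3 pf.py
```

```text
panel [ 0.0062 -0.0001  0.0153] F [-1.4  2.2  9.4] 21.75
red 381.03 236.46 90 [-0.0195  0.0223  0.    ]
green 377.46 227.73 83 [ 0.0158  0.04   -0.    ]
red 163.67 246.0 3 [-0.0192  0.0262 -0.    ]
green 171.0 247.25 8 [0.0118 0.0445 0.    ]
panel [-0.0075 -0.0001  0.0238] F [-0.5 -0.   0.5] 22.18
```

```bash
python3 drive.py '[[0,0.004,0.003,0,0,0],[0,0.005,0.0075,0,0,0],[0,0.005,0.009,0,0,0],[0,0.005,0.009,0,0,0]]'>/dev/null; python3 pf.py; python3 drive.py '[[0,-0.003,0,0,0,0],[0,-0.006,0,0,0,0],[0,-0.009,0,0,0,0],[0,-0.012,0,0,0,0],[0,-0.0122,0,0,0,0],[0,-0.0122,0,0,0,0]]'>/dev/null; python3 pf.py;  python3 drive.py '[[0,-0.003,0,0,0,0],[0,-0.006,0,0,0,0],[0,-0.009,0,0,0,0],[0,-0.012,0,0,0,0],[0,-0.0122,0,0,0,0],[0,-0.0122,0,0,0,0]]'>/dev/null; python3 pf.py; python3 drive.py '[[0,0,-0.006,0,0,0],[0,0,-0.009,0,0,0],[0,0.015,-0.009,0,0,0],[0,0.0245,-0.009,0,0,0],[0,0.0245,-0.009,0,0,0]]'>/dev/null; python3 - <<'E'
from kin import *
d=r.capture("top");pointer(d)
E
python3 pf.py
```

```text
panel [-0.0122 -0.0001  0.0143] F [0.7 1.3 6.8] 22.52
panel [ 0.0003 -0.0001  0.0153] F [-1.4  2.3 17.2] 23.02
panel [0.0123 0.     0.0146] F [0.  0.2 5.1] 23.52
red 382.24 232.35 49 [-0.0023  0.0207  0.    ]
green 377.44 227.72 81 [0.0159 0.0401 0.    ]
panel [-0.0126 -0.0002  0.0238] F [ 0.3 -0.5 -0.7] 23.98
```

```bash
python3 drive.py '[[0,-0.006,0.003,0,0,0],[0,-0.006,0.0075,0,0,0],[0,-0.006,0.009,0,0,0],[0,-0.006,0.009,0,0,0]]'>/dev/null; python3 pf.py; python3 drive.py '[[0,-0.003,0,0,0,0],[0,-0.006,0,0,0,0],[0,-0.009,0,0,0,0],[0,-0.012,0,0,0,0],[0,-0.0122,0,0,0,0],[0,-0.0122,0,0,0,0]]'>/dev/null; python3 pf.py; python3 drive.py '[[0,0,-0.006,0,0,0],[0,0,-0.009,0,0,0],[0,0.01,-0.009,0,0,0],[0,0.0122,-0.009,0,0,0],[0,0.0122,-0.009,0,0,0]]'>/dev/null; python3 - <<'E'
from kin import *
d=r.capture("top");pointer(d)
E
python3 pf.py
```

```text
panel [-0.0044 -0.0007  0.0152] F [-0.2  0.7 15. ] 24.32
panel [ 0.0079 -0.0006  0.0151] F [ 0.8 -0.1 10.3] 24.82
red 382.18 230.56 78 [0.005  0.0221 0.    ]
green 377.49 227.73 82 [0.0158 0.0399 0.    ]
panel [-0.0062 -0.0001  0.0236] F [0.3 0.2 0.9] 25.28
```

Click 5 reads +5.0 mm, against about 5.8 expected. One more click to go.

```bash
python3 drive.py '[[0,0,0.003,0,0,0],[0,0,0.0075,0,0,0],[0,0,0.009,0,0,0],[0,0,0.009,0,0,0]]'>/dev/null; python3 pf.py; python3 drive.py '[[0,-0.003,0,0,0,0],[0,-0.006,0,0,0,0],[0,-0.009,0,0,0,0],[0,-0.012,0,0,0,0],[0,-0.0122,0,0,0,0],[0,-0.0122,0,0,0,0]]'>/dev/null; python3 pf.py; python3 drive.py '[[0,0,-0.006,0,0,0],[0,0,-0.02,0,0,0],[0,0,-0.05,0,0,0],[0,0.01,-0.09,0,0,0],[0,0.03,-0.12,0,0,0],[0,0.05,-0.15,0,0,0],[0,0.06,-0.17,0,0,0],[0,0.06,-0.17,0,0,0]]'; python3 - <<'E'
from tray import *
d={n:r.capture(n) for n in("top","scene")};pointer(d["top"]);tray(d)
import numpy as np
a=cv2.resize(d["top"]["frame"][205:255,350:420],None,fx=5,fy=5,interpolation=cv2.INTER_CUBIC);b=cv2.resize(d["top"]["frame"][140:280,280:420],None,fx=3,fy=3,interpolation=cv2.INTER_CUBIC)
im=np.zeros((420,790,3),np.uint8);im[:250,:350]=a;im[:420,360:780]=b;cv2.imwrite("pics/end.png",im[...,::-1])
E
```

```text
panel [-0.0058 -0.0003  0.0151] F [-0.9  2.1 16.6] 25.62
panel [ 0.0068 -0.0003  0.0151] F [-0.4  0.8 13.8] 26.12
time_s: 26.78
tcp_pos: [0.3452, -0.3206, 0.2086]
eef_rot: [-145.2, -0.3, -92.5]
contact_force: [0.3, -0.5, -0.6]
gripper_width: 0.0006
gripper_force: 0.0
red 382.0 228.4 47 [0.0137 0.0241 0.    ]
green 377.9 227.91 101 [0.0152 0.0384 0.    ]
top tag 80 [0.0009 0.0977 0.0264]
top rim 340 [-0.0285 -0.0899  0.0126] [0.03   0.0857 0.031 ] slopes [-0.006 -0.007  0.022]
top floor 409 [ 0.0197 -0.0027  0.004 ]
scene rim 137 [ 0.0246 -0.0839  0.0122] [0.0363 0.0849 0.0223] slopes [0.293 0.005 0.008]
```

View pics/end.png

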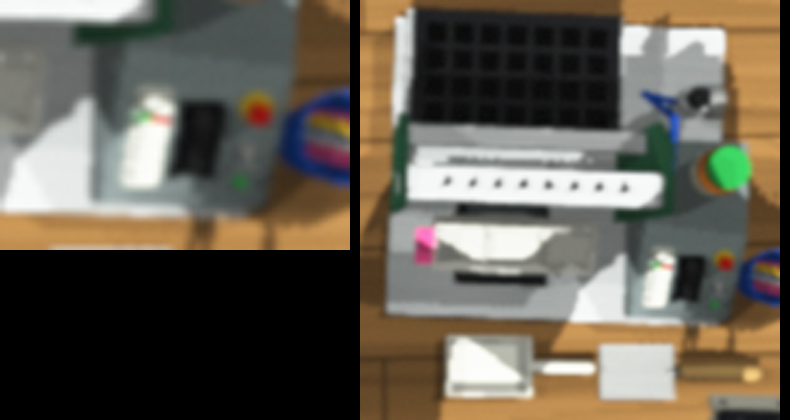

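The red pointer, at (160,117) in the left crop, is level with the green mark at (137,117). The tray lies on the cradle with its tag at the left, and nothing else has moved.

```bash
python3 -c "
from plant import r
print(r.close_job())"
```

```text
the job is handed in; nothing more can be done
None
```

The job is handed in after about 27 s of robot time: the pink-tagged tray lies flat on the cradle, pushed up against the stop pins and measured about 3 mm right of centre, and the wheel was rolled from click 1 to click 6, with the red pointer level with the green mark.

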